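# Shut, pin and hold a stone-gluing clamp

## Task

Set up the gluing clamp: first turn its timer dial until the pointer points at the raised tab on the scale, then swing the front half shut against the rear half, take the pin from its wooden stand and push it fully home down through the aligned holes of both halves. Then let go of the pin and finish while holding: pinch the two shut halves firmly together between the fingers and keep pinching as the program ends. Leave the other things on the surface alone.

Things in the scene. Friction and masses are not known exactly. Their poses are not given: they have to be found in the camera images.
- clamp: gluing clamp, fixed: dark steel base plate 100 (x) x 300 (y) x 12 mm high, origin at the centre of its underside. x points away from the robot, front half to rear half (yaw up to 0.25 rad either way), y from the pin end to the dial end. In its frame: dial axis at (0, +105 mm), hinge axis (0, +45 mm), pin hole (0, -125 mm)
- rear_half: fixed rear half, aluminium; frame as clamp. Bar x +9 to +23 mm, y -100 to +30 mm, 14 to 52 mm above the work surface. At its end a lug, x -23 to +23, y -147 to -103 mm, 12 to 34 mm above the work surface, with the upright rear hole. The body frame does not move
- front_half: swinging front half, aluminium. Origin on the upright hinge axis at the work surface's height; axes parallel to the clamp's when shut. Bar x -23 to -9, y -145 to -15 mm, 14 to 52 mm above the work surface; at its end a lug x -23 to +23, y -192 to -148 mm, 36 to 46 mm above the work surface, with a hole; shut, it lies over the rear lug
- hinge_axis (a point): top of the hinge, on its upright axis, 60 mm above the work surface. The front half opens towards the robot (clockwise from above), starts 0.45 to 0.8 rad open, has a firm stop when shut, and stays where it is left (about 1 N at its end moves it; no spring)
- push_point (a point): point on the front half's outer upright face, 44 mm above the work surface and 135 mm along the bar from the hinge: push here to swing it shut
- pinch_point (a point): middle between the two shut halves, 44 mm above the work surface: pinch here from above, closing along the clamp's x; the bars measure 46 mm over their outer faces (23 mm either side). Two thin stone slices stand here on edge between the halves, fixed: clamp x -8 to +8, y -73 to -7 mm, top 63 mm above the work surface
- front_hole (a point): centre of the hole (15 mm wide) in the front half's lug, at its upper mouth, 46 mm above the work surface
- rear_hole (a point): centre of the hole (13 mm wide, 22 mm deep) in the rear half's lug, at its upper mouth, 34 mm above the work surface, z up. With the front half shut the front hole lies straight above it
- dial_grip (a point): on the upright axis of the timer dial, 46 mm above the work surface: grip here. Black knob with an upright grip bar 44 mm long, 12 mm wide, 22 to 52 mm above the work surface, lying along the line from axis to pointer, on a skirt of 22 mm radius. Turns both ways with light friction (0.03 N m), stays where it is left
- pointer_tip (a point): tip of the pointer nose low on one end of the dial's bar, 34 mm from the dial axis (a short line on top of the bar is at the same end)
- mark (a point): inner edge of the raised tab, the only one on the round scale under the dial (steel, 5 mm wide, 8 mm high, 35 to 43 mm from the dial axis): 34 mm from the axis, where the pointer tip must come. The pointer starts 0.45 to 1.45 rad short of it; the short way is counter-clockwise from above
- pin_stand: wooden block 56 x 56 x 40 mm high, fixed on the work surface, origin at the centre of its underside; a hole in the middle of its top holds the pin
- pin: loose steel pin, about 80 g, upright in its stand; origin at its lower tip, z to its head. Shaft 10 mm thick, tip tapered, 30 mm up to a collar (22 mm wide, 4 high), then a round grip 16 mm thick, 32 long; 66 mm in all. Home in the clamp, the collar rests on the front lug 46 mm above the work surface, the tip 18 mm below the rear hole's mouth
- pin_tip (a point): lower tip of the pin
- pin_grip (a point): point on the pin's axis 57 mm above its tip, where to grip it
- tape_roll: bystander, to be left alone: roll of masking tape lying flat, 100 mm across, 24 high; origin at the centre of its underside
- wrench: bystander, to be left alone: flat steel wrench, 35x137x6 mm; origin at the centre of its underside
- dop_stick: bystander, to be left alone: wooden stick with a stone on its end, 18x122x18 mm; origin at the centre of its underside
- driver: bystander, to be left alone: screwdriver lying flat, 24x178x25 mm; origin at the centre of its underside
- oil_bottle: bystander, to be left alone: small upright bottle, 42 mm across, 92 high, behind the clamp; origin at the centre of its underside
- tweezers: bystander, to be left alone: steel tweezers, 16x124x9 mm; origin at the centre of its underside
- rough_slab: bystander, to be left alone: broken piece of stone, 45x98x27 mm; origin at the centre of its underside
Not all that is in view belongs to the job. Several things have the shape of the pin; the one meant has the colours described above.

How it is judged:
By the outcome, as a careful person would: the job done as asked, in the order asked, and still so for the second after the job is handed in, while the arm keeps its last pose, push and grip.
It also fails if it takes over 72 s, if anything falls off the work surface, if the arm or the gripper's body presses on something with over 40 N, if the wrist force passes 120 N, or if a joint passes its speed limit or range.

## Robot

A 6-joint arm with a two-finger parallel gripper is mounted at the origin on a cart in front of the work surface, level with it; the furniture and walls round the work are solid. World frame = base frame: x ahead of the robot, y to its left, z up, the work surface at z = 0. Lengths are in m, angles in rad, forces in N, time in s.
With the tool pointing down it reaches from about 0.3 to 0.875 m from the base axis. Payload 6.4 kg.
Tool frame: the origin (TCP) lies at the very end of the fingers, on their centre line; the grasp point (between the pads) lies ctrl.pinch_z behind it (ctrl.pinch_z is the distance from the TCP to the grasp point, in m); y points along the fingers, z is the direction in which the jaws open and shut, and the axes are right-handed (so a half turn about y gives the same grasp; the last joint's range is limited). The gripper opens to 85 mm and grips with 20 to 120 N. Pads are 22 mm wide; open, the fingers measure 114 mm over their backs; the gripper's body (76 mm by 85 mm) begins 54 mm behind the grasp point. The pads swing forward as they close: fully open they stand 13 mm farther back than shut.
Start: joints at [-1.381, 0.181, 1.607, -0, 1.354, -0.206], TCP at [0.222, -0.531, 0.199] pointing down, gripper open.
Joint ranges: [-2.99, 2.99], [-0.89, 2.07], [0.3, 2.58], [-1.14, 4.28], [0, 2.63], [-3.12, 3.12]. Speed limits (rad/s): [2.57, 2.57, 3.01, 3.14, 3.14, 3.14].

## Interface

Orientations are given as a unit quaternion [w, x, y, z].
In Python, from bench import ctrl gives the robot as it stands.
- The arm moves only by the shell command python3 -m pendant 'ROWS'. ROWS is JSON, one flat list of numbers, 7 for each row, row after row: the shift along the world's x, y, z in m, then the turn, a rotation vector about the world's x, y, z in degrees, then the finger opening in m, from 0 to 0.0854. In form: [tx, ty, tz, rx, ry, rz, hand, tx, ty, tz, rx, ry, rz, hand, ...]. A call has 1 to 12 rows; each row shifts and turns the commanded pose from where the row before left it; what a row does not reach is not made up. A row lasts 1/8 s, in which the tool goes at most 62.5 mm and 10.7 degrees, less where a joint would pass 70% of its speed; a pose out of reach is approached as far as the arm can. A call with a gripper value outside its range is refused whole. The fingers move at their own pace and stop on an object; the grip force is fixed at half the most. Time passes only in rows, so rows that do not move let the fingers close. It gives the time, the measured TCP pose, the force and the opening at its end, in the units of the state.
- ctrl.get_obs(): the state, without advancing time (a new reading comes with each control period).
- ctrl.camera(name): name is "side" or "top" or "wrist"; returns the picture (420x560x3 uint8, red, green, blue); there is no depth.
- ctrl.camera_info(name): a dict with "fx", "fy", "cx", "cy" (pixels), "origin" and "rotation" of the camera in the world; the wrist camera has in their place "tool_from_camera" (4x4, takes a point from camera to tool coordinates, whose origin is the TCP and whose axes are the tool frame's). Camera axes: x right, y down, z forward; pixel columns grow to the right and rows downward; lengths in m; the calibration is good to about 2 mm. The wrist camera is an equidistant fisheye: a pixel r from the principal point sees the ray r / f radians off the axis. A picture is of the moment at which its call begins: read the wrist's pose just before it. camera_info takes no time and is no camera call.
- ctrl.hand_in(): hands the job in, once; it reports no verdict.
Trained networks look in the newest picture that a camera, given by its name, has taken for a name from the list of things; names that differ only in an ending like _2 or _b are one class to them, and where a whole thing is asked for, a point or a joint stands for the part that bears it (a point fixed in the world has none). Each returns a list of dicts, best first, with "score" (0 to 1); they miss things now and then, are a little off and sometimes report something else, mostly with a low value. They report only what shows in the picture. A call takes as long as a camera call. They do not tell look-alikes from the thing itself.
- ctrl.silhouettes(target, camera): "mask" (420x560 bool, what is visible of it) and "bbox" ([left, top, right, bottom] in pixels, round what is visible of it).
The state is a dict: "time_s": time; "q": joint angles; "dq": joint speeds; "joint_efforts": joint torques, N m; "eef_pos": TCP position; "eef_rot": TCP orientation; "wrist_force": force on the tool from outside, world axes, zero at the start; "torque": the same for the moment, N m; "opening": opening from 0.0 (shut) to 1.0 (fully open).
Only numpy, scipy, OpenCV 4.12 (cv2) and the standard library are available. Lean on these libraries where they do the work, as an engineer would, in place of code of your own. Each camera call takes 0.05 s, during which the arm holds its last target.

## Working session

There is one attempt and no reset: what is moved stays moved. The work goes in short steps, Python scripts to look and compute and a shell command to move; the robot and the scene stay as the last step left them, time stands still between calls to the robot, and variables do not carry over. Pictures are saved under pics/ and viewed, and the job is handed in when it is done.

```bash
ls; mkdir -p pics; python3 - <<'E'
from bench import ctrl
import cv2
print(ctrl.get_obs()); print(ctrl.pinch_z)
for n in("side","top","wrist"):
    im=ctrl.camera(n); cv2.imwrite(f"pics/{n}0.png",im[:,:,::-1]); print(n,ctrl.camera_info(n))
E
```

```text
pics
{'time_s': 0.0, 'q': array([-1.38126120e+00,  1.81584216e-01,  1.60802042e+00, -2.01801338e-05,
        1.35381580e+00, -2.06271319e-01]), 'dq': array([ 9.86699618e-04, -4.28699819e-04,  9.12633277e-05, -9.07655214e-04,
        2.02661101e-03, -4.84332803e-04]), 'joint_efforts': array([ 2.56157973e-04, -4.44875407e+01, -3.51333511e+01, -2.79769019e-04,
        8.94441182e-03, -1.78607712e-05]), 'eef_pos': array([ 0.22159707, -0.52990633,  0.19855395]), 'eef_rot': array([ 0.13902693, -0.13903005,  0.69395042, -0.69265791]), 'wrist_force': array([-0.31038819, -0.22976223,  0.38727365]), 'torque': array([-0.00911135, -0.00766827, -0.01214595]), 'opening': 1.0030326457229195}
0.0187
side {'fx': 393.576095328327, 'fy': 393.576095328327, 'cx': 278.04290088997567, 'cy': 210.8597133170832, 'origin': array([ 0.40079838, -0.8214933 ,  0.45563229]), 'rotation': array([-0.54705523,  0.83295437, -0.0674059 ,  0.04872406])}
top {'fx': 543.4344847740108, 'fy': 543.4344847740108, 'cx': 281.65434590506726, 'cy': 211.80625653384453, 'origin': array([ 0.33858981, -0.01705267,  1.3772163 ]), 'rotation': array([ 0.07443728, -0.70228402,  0.7070713 , -0.03614453])}
wrist {'fx': 325.19226210127806, 'fy': 325.19226210127806, 'cx': 277.17192090329246, 'cy': 219.2124141989436, 'tool_from_camera': array([[ 2.95996745e-04,  9.64779426e-01,  2.63060014e-01,
        -6.76941282e-02],
       [-1.11257709e-03, -2.63059545e-01,  9.64778958e-01,
        -1.73011708e-01],
       [ 9.99999337e-01, -5.78245976e-04,  9.95526720e-04,
        -2.50377773e-04],
       [ 0.00000000e+00,  0.00000000e+00,  0.00000000e+00,
         1.00000000e+00]])}
```

View pics/top0.png

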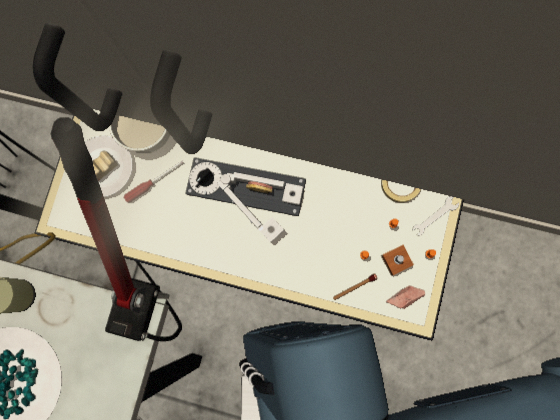

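View pics/side0.png

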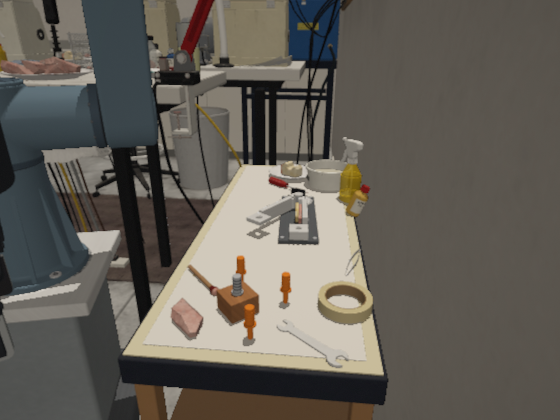

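View pics/wrist0.png

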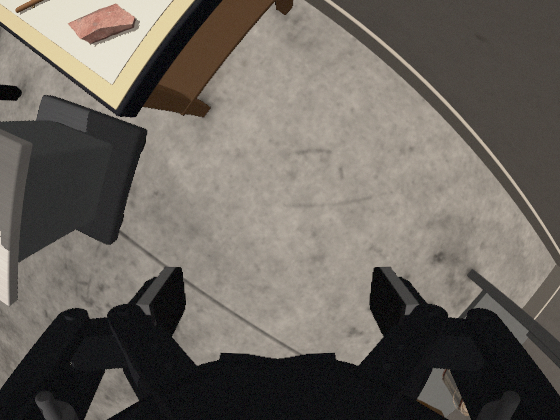

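The steel pin stands in its stand at about top (397,260). The orange ones at (394,223), (365,255) and (430,254) have the pin's shape but the wrong colour. The clamp is centred at about (245,187) and the dial at (206,178).

```bash
cat > h.py <<'E'
from bench import ctrl
import numpy as np, cv2
from scipy.spatial.transform import Rotation as R
def rot(q): return R.from_quat([q[1],q[2],q[3],q[0]])
def campose(n,obs=None):
    i=ctrl.camera_info(n)
    if n!="wrist": return i,np.array(i["origin"]),rot(i["rotation"]).as_matrix()
    o=obs or ctrl.get_obs(); T=np.eye(4);T[:3,:3]=rot(o["eef_rot"]).as_matrix();T[:3,3]=o["eef_pos"]
    M=T@i["tool_from_camera"]; return i,M[:3,3],M[:3,:3]
def px2w(n,uv,z,pose=None):
    i,o,Rm=pose or campose(n); u,v=uv
    a=np.array([(u-i["cx"])/i["fx"],(v-i["cy"])/i["fy"]])
    if n=="wrist":
        r=np.hypot(*a); d=np.array([*(a/max(r,1e-9)*np.sin(r)),np.cos(r)])
    else: d=np.array([*a,1.])
    d=Rm@d; return o+d*(z-o[2])/d[2]
def w2px(n,p,pose=None):
    i,o,Rm=pose or campose(n); c=Rm.T@(np.array(p)-o)
    if n=="wrist":
        s=np.hypot(c[0],c[1]); t=np.arctan2(s,c[2]); a=c[:2]/max(s,1e-9)*t
    else: a=c[:2]/c[2]
    return np.array([i["cx"]+i["fx"]*a[0],i["cy"]+i["fy"]*a[1]])
def snap(n,name=None):
    o=ctrl.get_obs(); im=ctrl.camera(n)[:,:,::-1].copy()
    if name: cv2.imwrite(f"pics/{name}.png",im)
    return im,(campose(n,o))
E
python3 - <<'E'
from h import *
o=ctrl.get_obs(); print(rot(o["eef_rot"]).as_matrix().round(3))
for nm,z in [("clamp",0.012),("pin_stand",.04),("pin",.03),("rear_half",.04),("front_half",.045),("dial_grip",.03)]:
    for d in ctrl.silhouettes(nm,"top")[:4]:
        ys,xs=np.nonzero(d["mask"]); c=(xs.mean(),ys.mean())
        print(nm,round(d["score"],2),np.round(d["bbox"]),np.round(c),px2w("top",c,z).round(3))
im=cv2.imread("pics/top0.png")
a=cv2.resize(im[140:260,170:320],None,fx=5,fy=5,interpolation=cv2.INTER_CUBIC); cv2.imwrite("pics/cl0.png",a)
for nm,uv,z in [("dial",(206,179),.03),("lug",(291,193),.034),("hinge",(227,180),.06),("flug",(274,231),.046),("pin",(399,259),.05)]: print(nm,px2w("top",uv,z).round(3))
E
```

```text
[[-0.923 -0.     0.386]
 [-0.386  0.001 -0.923]
 [-0.    -1.    -0.001]]
clamp 0.73 [413. 194. 462. 232.] [436. 214.] [ 0.544 -0.331  0.012]
clamp 0.6 [182. 158. 305. 240.] [254. 192.] [0.607 0.128 0.012]
pin_stand 0.77 [383. 245. 414. 272.] [397. 259.] [ 0.43  -0.225  0.04 ]
pin 0.59 [425. 245. 436. 257.] [430. 252.] [ 0.448 -0.307  0.03 ]
pin 0.5 [395. 256. 404. 263.] [398. 259.] [ 0.432 -0.23   0.03 ]
rear_half 0.94 [230. 172. 305. 206.] [273. 186.] [0.616 0.077 0.04 ]
rear_half 0.46 [216. 171. 284. 245.] [251. 212.] [0.551 0.131 0.04 ]
front_half 0.84 [215. 174. 281. 242.] [251. 212.] [0.55  0.132 0.045]
dial_grip 0.67 [196. 166. 216. 188.] [204. 177.] [0.644 0.254 0.03 ]
dial [0.639 0.249 0.03 ]
lug [0.599 0.032 0.034]
hinge [0.629 0.191 0.06 ]
flug [0.501 0.074 0.046]
pin [ 0.43  -0.229  0.05 ]
```

View pics/cl0.png

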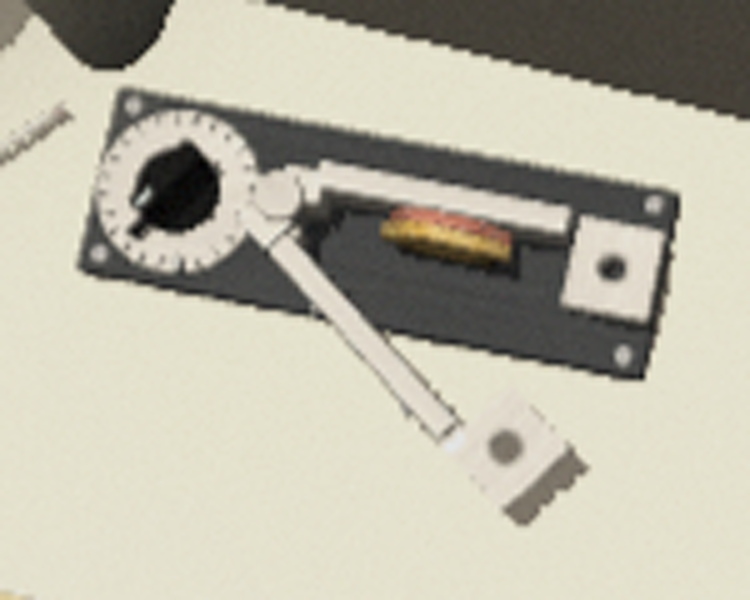

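```bash
python3 -m pendant '[0.028,0.052,0,0,0,7.5,0.085,0.028,0.052,0,0,0,7.5,0.085,0.028,0.052,0,0,0,7.5,0.085,0.028,0.052,0,0,0,7.5,0.085,0.028,0.052,0,0,0,7.5,0.085,0.028,0.052,0,0,0,7.5,0.085,0.028,0.052,0,0,0,7.5,0.085,0.028,0.052,0,0,0,7.5,0.085,0.028,0.052,0,0,0,7.5,0.085,0.028,0.052,0,0,0,7.5,0.085,0.028,0.052,0,0,0,7.5,0.085,0.028,0.052,0,0,0,7.5,0.085]'
python3 -m pendant '[0.028,0.052,0,0,0,7.5,0.085,0.028,0.052,0,0,0,7.5,0.085,0.014,0.026,0,0,0,7,0.085,0,0,0,0,0,0,0.085]'
python3 - <<'E'
from h import *
print(ctrl.get_obs()["q"])
snap("wrist","w1")
E
```

```text
time_s: 1.95
eef_pos: [0.5586, 0.0954, 0.1998]
eef_rot: [0.59, -0.589, 0.39, -0.391]
wrist_force: [0.4, -0.5, 0.1]
opening: 0.996
time_s: 2.45
eef_pos: [0.6278, 0.2255, 0.1988]
eef_rot: [-0.653, 0.653, -0.272, 0.271]
wrist_force: [-1.0, -0.3, -0.6]
opening: 0.996
[ 1.67158810e-01  3.83112944e-01  1.35563170e+00  2.32428608e-04
  1.40330636e+00 -6.15652989e-01]
```

View pics/w1.png

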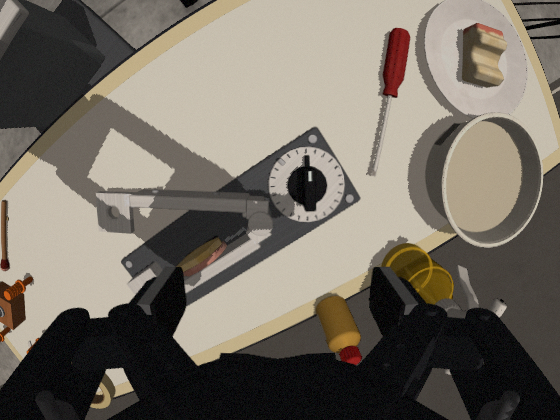

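The wrist view shows the dial at (308,185), the hinge at (260,220), the open front half running left to its lug at (120,212), and the base plate's screws.

```bash
python3 - <<'E'
from h import *
im=cv2.imread("pics/w1.png")
cv2.imwrite("pics/w1d.png",cv2.resize(im[120:240,250:370],None,fx=5,fy=5,interpolation=cv2.INTER_CUBIC))
cv2.imwrite("pics/w1c.png",cv2.resize(im[170:300,90:290],None,fx=4,fy=4,interpolation=cv2.INTER_CUBIC))
E
```

```text
(no output)
```

View pics/w1d.png

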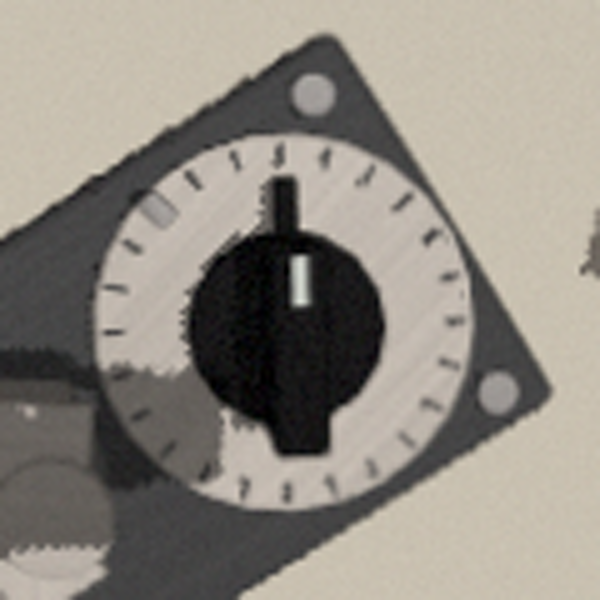

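View pics/w1c.png

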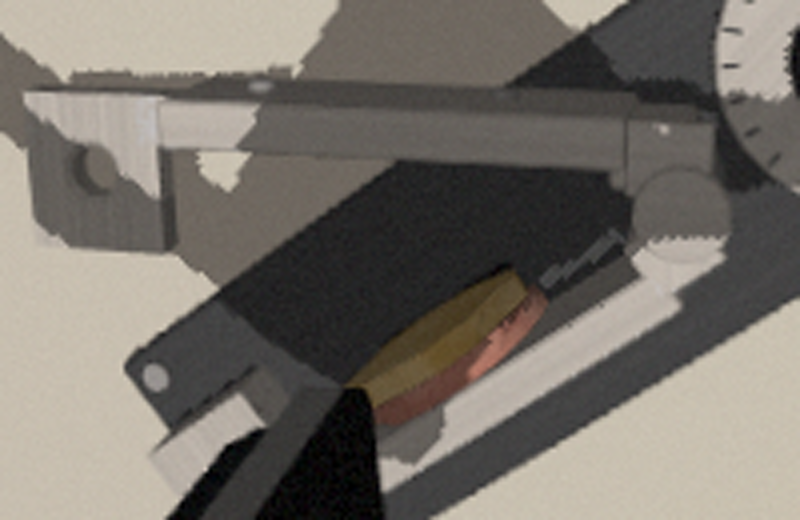

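```bash
python3 - <<'E'
from h import *
pose=campose("wrist")
cr=lambda x,y:(250+x/5,120+y/5)
cw=lambda x,y:(90+x/4,170+y/4)
f=lambda uv,z:px2w("wrist",uv,z,pose)
for z in(.012,.016):
    c=f(cr(283,322),z); print("scale c",z,c.round(4),[np.linalg.norm(f(cr(*q),z)-c).round(4) for q in((473,322),(283,133),(95,322),(283,510))])
s=[f(cr(313,95),.013),f(cr(498,392),.013),f(cw(155,377),.013)]; print("screws",np.round(s,4))
print("hinge",f(cw(682,215),.06).round(4),"fh",f(cw(97,168),.046).round(4))
pt=f(cr(285,178),.02); tab=f(cr(158,209),.02); c=f(cr(283,322),.013)
line=[f(cr(301,258),.052),f(cr(301,305),.052)]; end=f(cr(302,452),.052)
print("ptr",pt.round(4),"tab",tab.round(4),"line",np.round(line,4),"end",end.round(4))
a=lambda p:np.degrees(np.arctan2(*(p-c)[1::-1]))
print(a(pt),a(tab),a(line[0]),a(end),np.linalg.norm((pt-c)[:2]),np.linalg.norm((tab-c)[:2]))
d=line[0]-end; print(np.degrees(np.arctan2(d[1],d[0])))
E
```

```text
scale c 0.012 [0.6457 0.2538 0.012 ] [np.float64(0.0435), np.float64(0.0424), np.float64(0.0422), np.float64(0.0438)]
scale c 0.016 [0.645 0.254 0.016] [np.float64(0.043), np.float64(0.042), np.float64(0.0417), np.float64(0.0433)]
screws [[0.614  0.2942 0.013 ]
 [0.6921 0.2779 0.013 ]
 [0.5565 0.024  0.013 ]]
hinge [0.633  0.1961 0.06  ] fh [0.5075 0.0851 0.046 ]
ptr [0.622  0.2767 0.02  ] tab [0.6074 0.2525 0.02  ] line [[0.632  0.2674 0.052 ]
 [0.6387 0.2608 0.052 ]] end [0.6606 0.24   0.052 ]
135.85793052387848 -177.93414439770646 135.15752427864533 -42.84070261956462 0.03283059499443864 0.03822115860321097
136.18959862214197
```

```bash
cat >> h.py <<'E'
def st():
    o=ctrl.get_obs(); M=rot(o["eef_rot"]).as_matrix()
    print("t",round(o["time_s"],2),"tcp",o["eef_pos"].round(4),"zang",np.degrees(np.arctan2(M[1,2],M[0,2])).round(2),"y",M[:,1].round(4),"F",o["wrist_force"].round(1),"op",round(o["opening"],3))
E
python3 -c "
from h import *
st()"
```

```text
t 2.5 tcp [0.6275 0.2241 0.1989] zang 44.7 y [-9.e-04 -4.e-04 -1.e+00] F [-0.8 -0.6 -0.9] op 0.994
```

```bash
python3 -m pendant '[0.009,0.015,-0.02,0,0,1.3,0.036,0.009,0.0147,-0.03,0,0,0,0.036,0,0,-0.03,0,0,0,0.036,0,0,-0.03,0,0,0,0.036,0,0,-0.03,0,0,0,0.036,0,0,-0.02,0,0,0,0.036,0,0,-0.0116,0,0,0,0.036,0,0,0,0,0,0,0.036]'
python3 -c "
from h import *
st()
snap('wrist','w2')"
```

```text
time_s: 3.5
eef_pos: [0.6454, 0.2527, 0.0275]
eef_rot: [-0.655, 0.656, -0.266, 0.265]
wrist_force: [-0.1, 0.6, -1.2]
opening: 0.422
t 3.5 tcp [0.6454 0.2527 0.0275] zang 45.94 y [-9.e-04 -3.e-04 -1.e+00] F [-0.1  0.6 -1.2] op 0.422
```

View pics/w2.png

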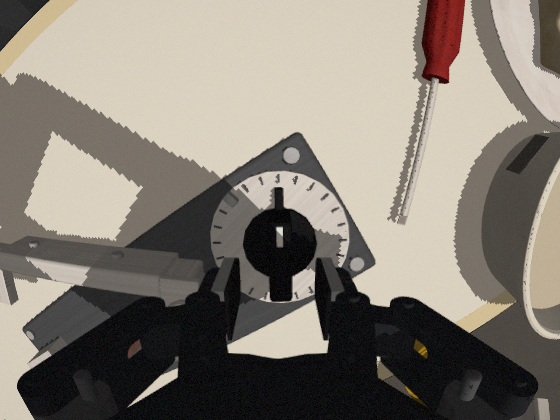

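The bar at column 281 is midway between the fingers. I close the fingers and turn it counter-clockwise.

```bash
python3 -m pendant '[0,0,0,0,0,0,0.004,0,0,0,0,0,0,0.004,0,0,0,0,0,0,0.004,0,0,0,0,0,0,0.004,0,0,0,0,0,8,0.004,0,0,0,0,0,8,0.004,0,0,0,0,0,8,0.004,0,0,0,0,0,8,0.004,0,0,0,0,0,8,0.004,0,0,0,0,0,6,0.004,0,0,0,0,0,0,0.004,0,0,0,0,0,0,0.004]'
python3 -c "
from h import *
st()
im,_=snap('wrist','w3')
cv2.imwrite('pics/w3c.png',cv2.resize(im[150:310,190:370],None,fx=4,fy=4,interpolation=cv2.INTER_CUBIC))"
```

```text
time_s: 5.05
eef_pos: [0.6457, 0.2532, 0.0279]
eef_rot: [-0.707, 0.707, 0.011, -0.011]
wrist_force: [-0.2, -0.0, -0.4]
opening: 0.045
t 5.05 tcp [0.6457 0.2532 0.0279] zang 91.86 y [ 0. -0. -1.] F [-0.2 -0.  -0.4] op 0.045
```

View pics/w3c.png

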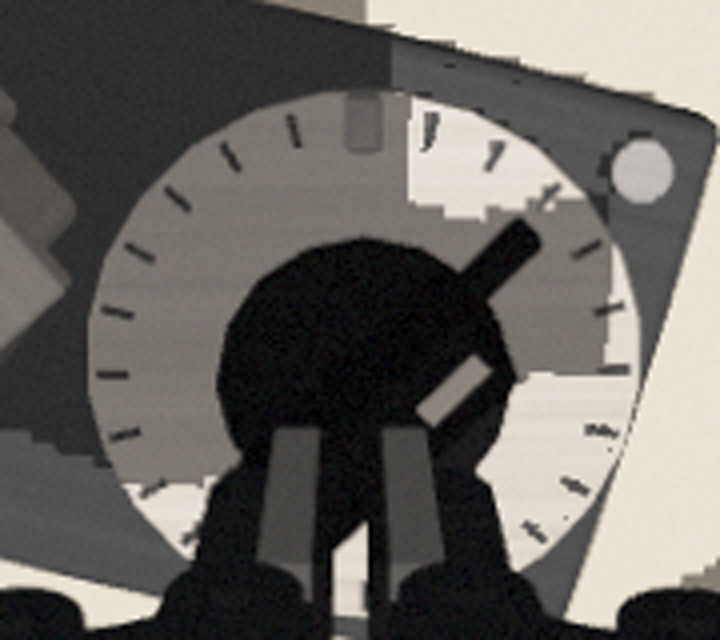

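```bash
python3 -c "
from h import *
st()
for z in (.028,.046,.06): print(w2px('wrist',[.6457,.2532,z]))
pose=campose('wrist')
c=lambda x,y:(190+x/4,150+y/4)
print(px2w('wrist',c(364,365),.014,pose))
print(ctrl.camera_info('wrist')['tool_from_camera'])
"
```

```text
t 5.1 tcp [0.6457 0.2532 0.0279] zang 91.88 y [-0. -0. -1.] F [-0.3  1.3  0. ] op 0.045
[276.44962937 250.30111081]
[276.34318293 262.64861157]
[276.2450686  274.07486362]
[0.6450332  0.25590412 0.014     ]
[[ 2.96819236e-04  9.64551243e-01  2.63895454e-01 -6.56013694e-02]
 [ 9.53546148e-04 -2.63895619e-01  9.64550773e-01 -1.73012384e-01]
 [ 9.99999501e-01 -3.46607300e-05 -9.98073419e-04  6.36282111e-04]
 [ 0.00000000e+00  0.00000000e+00  0.00000000e+00  1.00000000e+00]]
```

View pics/w3.png

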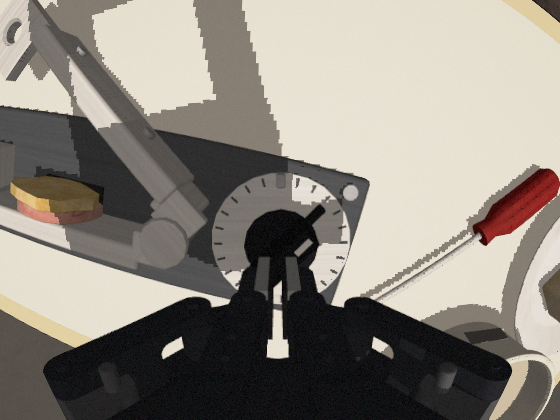

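```bash
python3 -c "
from h import *
im,p=snap('side')
print(w2px('side',[.6457,.2532,.0279],p),w2px('side',[.6457,.2532,.052],p))
u,v=w2px('side',[.6457,.2532,.05],p).astype(int)
cv2.imwrite('pics/s3.png',cv2.resize(im[max(0,v-60):v+40,u-60:u+60],None,fx=6,fy=6,interpolation=cv2.INTER_CUBIC))"
```

```text
[298.17845254 196.34862231] [298.40306795 188.79125842]
```

View pics/s3.png

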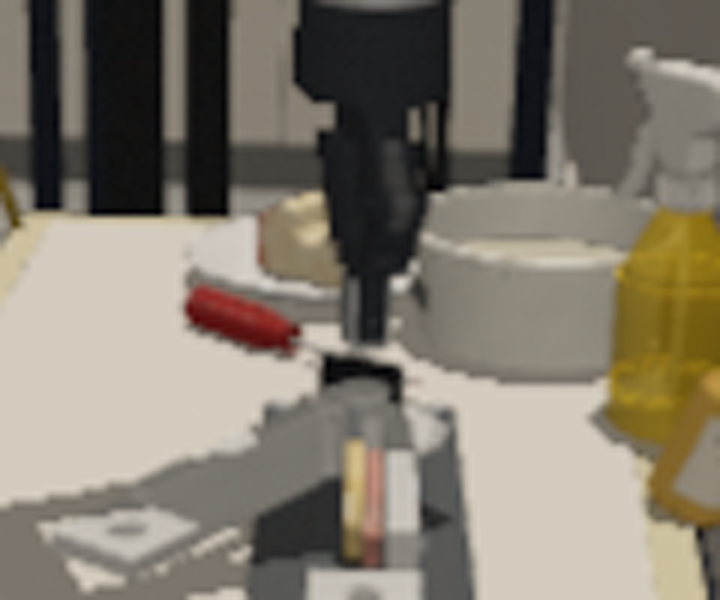

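```bash
python3 -c "
from h import *
pose=campose('wrist')
c=lambda x,y:(190+x/4,150+y/4)
f=lambda x,y,z:px2w('wrist',c(x,y),z,pose)
print('cam',pose[1])
for z in (.0,.014,.03):
  print(z,np.linalg.norm(f(88,365,z)-f(640,365,z))/2, (f(88,365,z)+f(640,365,z))/2, f(364,92,z))
print(ctrl.get_obs()['q'])
"
```

```text
cam [0.58011608 0.25160582 0.20089995]
0.0 0.0458085969973136 [0.65012542 0.25632927 0.        ] [0.60525892 0.2546152  0.        ]
0.014 0.042616359538719985 [0.64524672 0.25600011 0.014     ] [0.60350681 0.25440549 0.014     ]
0.03 0.038968088157470174 [0.63967106 0.25562393 0.03      ] [0.60150439 0.25416582 0.03      ]
[ 2.02966359e-01  6.13101149e-01  1.39002717e+00 -2.08901641e-05
  1.13848786e+00 -1.40106885e+00]
```

```bash
python3 -c "
from h import *
u,v=w2px('side',[.6457,.2532,.05]).astype(int)
for n,p in [('hinge',[.633,.1955,.06]),('fh',[.5075,.0851,.046]),('rearlug',[.598,.0288,.034]),('dialtop',[.6457,.2532,.052]),('tcp',[.6457,.2532,.0279]),('z60',[.6457,.2532,.06])]:
  q=w2px('side',p); print(n,q,(q-[u-60,v-60])*6)
"
```

```text
hinge [298.42318614 193.32794361] [362.53911683 385.96766164]
fh [259.15868942 216.36948288] [126.95213651 524.21689727]
rearlug [298.60788901 227.85268001] [363.64733409 593.11608007]
dialtop [298.40306795 188.79125842] [362.41840773 358.74755054]
tcp [298.17845254 196.34862231] [361.07071527 404.09173384]
z60 [298.47844254 186.25522076] [362.87065522 343.53132454]
```

```bash
python3 -c "
from h import *
im,p=snap('side')
cv2.imwrite('pics/s4.png',cv2.resize(im[160:205,275:325],None,fx=12,fy=12,interpolation=cv2.INTER_NEAREST))
im=cv2.imread('pics/w3.png')
cv2.imwrite('pics/w3e.png',np.clip(cv2.resize(im[220:340,210:350],None,fx=5,fy=5,interpolation=cv2.INTER_CUBIC).astype(float)*4,0,255))"
```

```text
[ WARN:0@0.842] global loadsave.cpp:1063 imwrite_ Unsupported depth image for selected encoder is fallbacked to CV_8U.
```

View pics/s4.png

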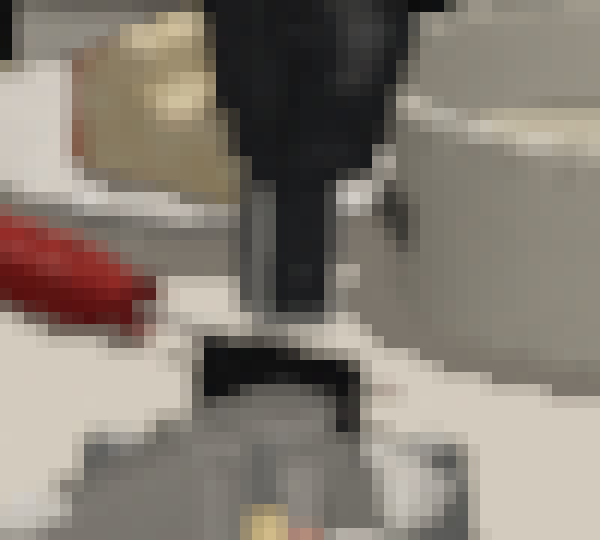

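View pics/w3e.png

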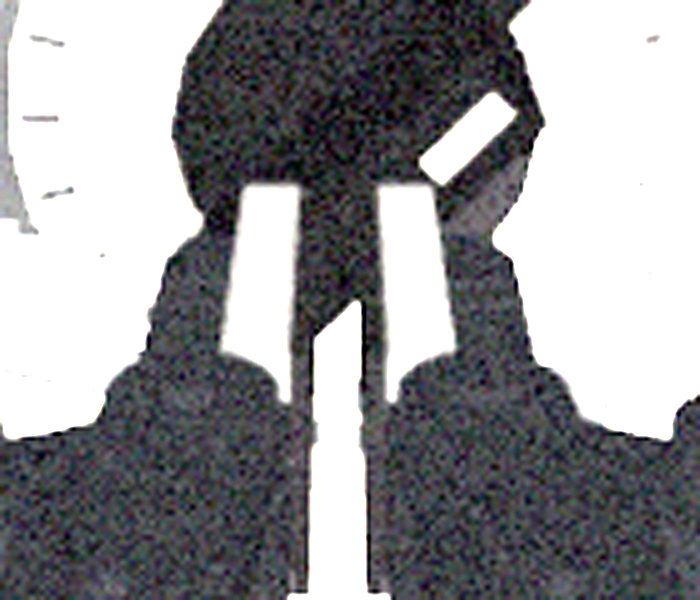

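The side view shows the closed fingertips at about (299,186), clearly above the bar top at row 188. They end near z 0.06 although the TCP reads 0.028. I measure this before going lower.

```bash
python3 -m pendant '[0,0,0,0,0,-10,0.036,0,0,0,0,0,-10,0.036,0,0,0,0,0,-10,0.036,0,0,0,0,0,-10,0.036,0,0,-0.005,0,0,-6,0.036,0,0,-0.005,0,0,0,0.036]'
```

```text
time_s: 5.95
eef_pos: [0.6458, 0.2531, 0.0178]
eef_rot: [0.656, -0.656, 0.265, -0.265]
wrist_force: [-1.0, 0.1, -0.2]
opening: 0.42
```

Two cameras agree that the tip lies about 35 mm behind the reported TCP. I go lower in small steps, watching the force.

```bash
python3 -m pendant '[0,0,-0.007,0,0,0,0.036,0,0,-0.007,0,0,0,0.036,0,0,0,0,0,0,0.036]'
python3 -c "
from h import *
st()
im,p=snap('side')
cv2.imwrite('pics/s5.png',cv2.resize(im[150:205,270:330],None,fx=10,fy=10,interpolation=cv2.INTER_NEAREST))
im,p=snap('wrist','w5')"
```

```text
time_s: 6.32
eef_pos: [0.6449, 0.253, 0.0027]
eef_rot: [-0.655, 0.656, -0.265, 0.264]
wrist_force: [0.6, -0.2, -0.3]
opening: 0.42
t 6.33 tcp [0.6449 0.253  0.0027] zang 46.01 y [-1.9e-03 -4.0e-04 -1.0e+00] F [ 0.6 -0.2 -0.3] op 0.42
```

View pics/s5.png

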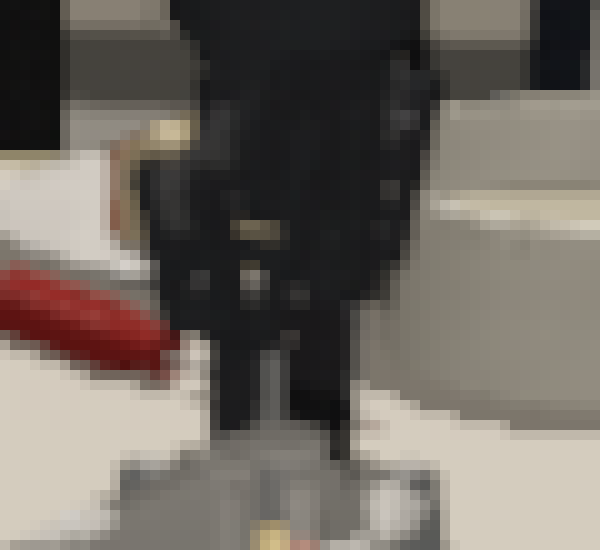

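View pics/w5.png

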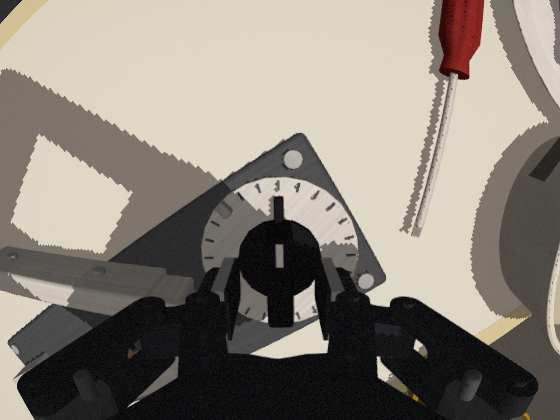

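Fingers now straddle the bar. I close first and check the opening before turning.

```bash
python3 -m pendant '[0,0,-0.004,0,0,0,0.036,0,0,0,0,0,0,0.004,0,0,0,0,0,0,0.004,0,0,0,0,0,0,0.004,0,0,0,0,0,0,0.004]'
```

```text
time_s: 7.05
eef_pos: [0.6463, 0.2536, 0.0]
eef_rot: [0.656, -0.655, 0.265, -0.265]
wrist_force: [3.2, 2.8, -3.7]
opening: 0.126
```

```bash
python3 -m pendant '[0,0,0,0,0,8,0.004,0,0,0,0,0,8,0.004,0,0,0,0,0,8,0.004,0,0,0,0,0,8,0.004,0,0,0,0,0,8,0.004,0,0,0,0,0,6,0.004,0,0,0,0,0,0,0.004,0,0,0,0,0,0,0.004]'
python3 -c "
from h import *
st()
im,_=snap('wrist','w6')
cv2.imwrite('pics/w6c.png',cv2.resize(im[150:310,190:370],None,fx=4,fy=4,interpolation=cv2.INTER_CUBIC))"
```

```text
time_s: 8.05
eef_pos: [0.647, 0.2551, 0.0001]
eef_rot: [0.708, -0.706, -0.013, 0.011]
wrist_force: [7.1, 9.3, -6.6]
opening: 0.128
t 8.05 tcp [6.470e-01 2.551e-01 1.000e-04] zang 91.99 y [ 0.0033  0.0028 -1.    ] F [ 7.1  9.3 -6.6] op 0.128
```

View pics/w6c.png

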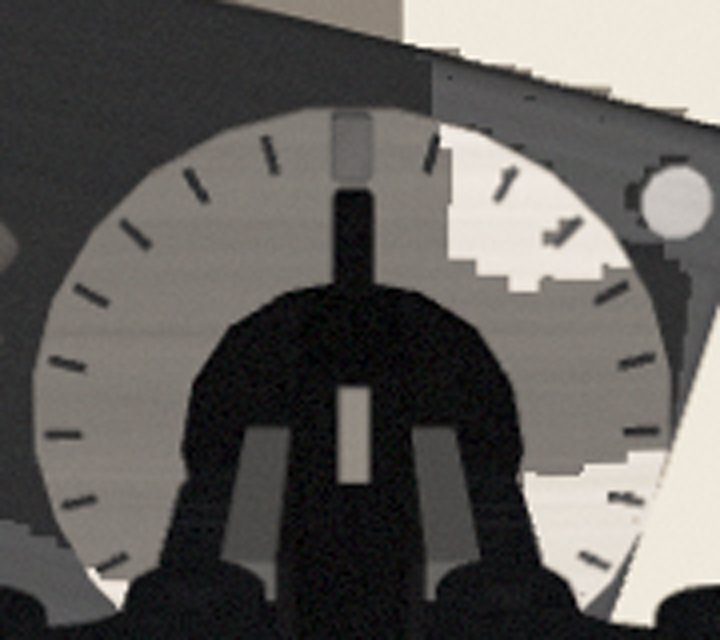

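The pointer at crop column 354 meets the tab at 352. I add half a degree, release and rise.

```bash
python3 -m pendant '[0,0,0,0,0,0.5,0.004,0,0,0,0,0,0,0.03,0,0,0,0,0,0,0.03,0,0,0.03,0,0,0,0.03,0,0,0.05,0,0,0,0.03,0,0,0.06,0,0,0,0.03,0,0,0.05,0,0,0,0.03,0,0,0,0,0,0,0.03]'
python3 -c "
from h import *
st()
im,_=snap('wrist','w7')
cv2.imwrite('pics/w7c.png',cv2.resize(im[130:270,210:350],None,fx=5,fy=5,interpolation=cv2.INTER_CUBIC))"
```

```text
time_s: 9.1
eef_pos: [0.6489, 0.2534, 0.1968]
eef_rot: [0.707, -0.706, -0.019, 0.012]
wrist_force: [0.6, -0.2, 0.4]
opening: 0.35
t 9.1 tcp [0.6489 0.2534 0.1968] zang 92.46 y [ 0.0103  0.0017 -0.9999] F [ 0.6 -0.2  0.4] op 0.35
```

View pics/w7c.png

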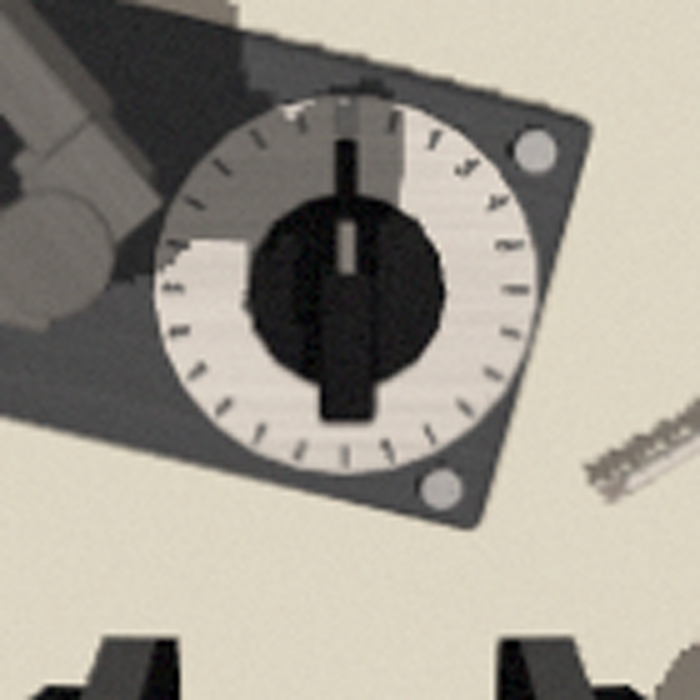

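View pics/w7.png

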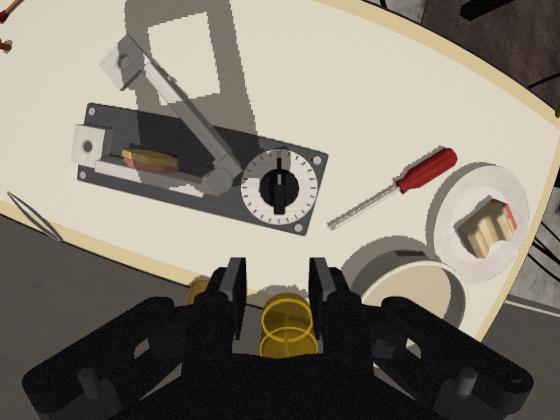

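The pointer tip and tab line up (crop columns 345 and 346). Next I refine the clamp pose from the four screws, the hinge and the front hole.

```bash
cat > fit.py <<'E'
from h import *
from scipy.optimize import least_squares
E
python3 - <<'E'
from h import *
im=cv2.imread("pics/w7.png"); 
cv2.imwrite("pics/w7l.png",cv2.resize(im[30:230,60:260],None,fx=3.9,fy=2.95,interpolation=cv2.INTER_CUBIC) if 0 else cv2.resize(im[30:230,60:260],None,fx=3,fy=3,interpolation=cv2.INTER_CUBIC))
pose=campose("wrist")
f=lambda x,y,z:px2w("wrist",(x,y),z,pose)
s=np.array([f(317,160.2,.013),f(298.2,227.6,.013),f(91,112,.013),f(82,173,.013)]); print(s.round(4))
c=f(279,188,.014); print("dial",c.round(4), "ctr",s.mean(0).round(4))
yv=(s[0]+s[1]-s[2]-s[3])/2; xv=(s[1]+s[3]-s[0]-s[2])/2
print(np.arctan2(-yv[0],yv[1]),np.arctan2(xv[1],xv[0]),np.linalg.norm(yv),np.linalg.norm(xv))
st()
E
```

```text
[[0.6105 0.2952 0.013 ]
 [0.6878 0.279  0.013 ]
 [0.5555 0.0266 0.013 ]
 [0.6299 0.0106 0.013 ]]
dial [0.6431 0.2552 0.014 ] ctr [0.6209 0.1529 0.013 ]
-0.20721881519123408 -0.20873439444770414 0.2743525812555547 0.07757011712397799
t 9.15 tcp [0.6471 0.253  0.1931] zang 92.46 y [ 4.9e-03  6.0e-04 -1.0e+00] F [ 0.2 -0.2 -0.3] op 0.35
```

View pics/w7l.png

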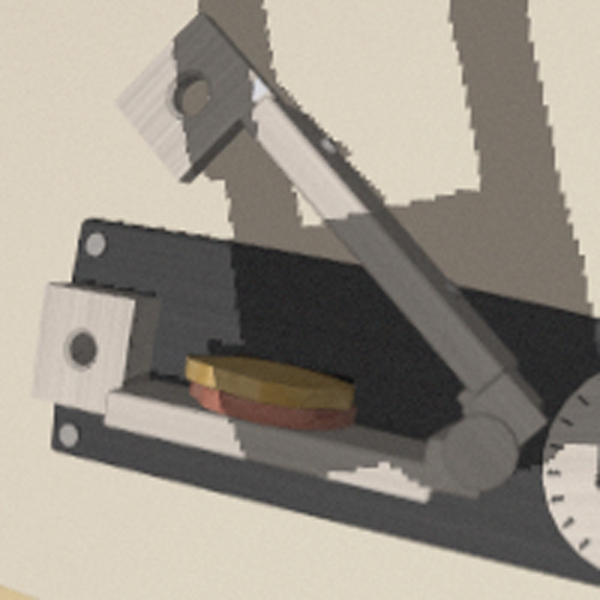

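```bash
python3 -m pendant '[-0.0133,-0.0082,0,0,0,-10.2,0,-0.0133,-0.0082,0,0,0,-10.2,0,-0.0133,-0.0082,0,0,0,-10.2,0,-0.0133,-0.0082,0,0,0,-10.2,0,-0.0133,-0.0082,0,0,0,-10.2,0,-0.0133,-0.0082,0,0,0,-10.2,0,-0.0133,-0.0082,0,0,0,-10.2,0,-0.0133,-0.0082,0,0,0,-10.2,0,-0.0133,-0.0082,0,0,0,-10.2,0,-0.0133,-0.0082,0,0,0,-10.2,0,-0.0133,-0.0082,0,0,0,-10.2,0,-0.0133,-0.0082,0,0,0,-10.2,0]'
python3 -m pendant '[0,0,-0.05,0,0,0,0,0,0,-0.05,0,0,0,0,0,0,-0.03,0,0,0,0,0,0,0,0,0,0,0]'
python3 -c "
from h import *
st()
snap('wrist','w8')
im,p=snap('side')
cv2.imwrite('pics/s8.png',cv2.resize(im[130:250,220:340],None,fx=5,fy=5,interpolation=cv2.INTER_CUBIC))"
```

```text
time_s: 10.65
eef_pos: [0.4841, 0.1541, 0.1877]
eef_rot: [0.351, -0.353, 0.614, -0.613]
wrist_force: [-0.2, -0.0, -0.5]
opening: -0.003
time_s: 11.15
eef_pos: [0.4819, 0.1542, 0.056]
eef_rot: [0.351, -0.357, 0.614, -0.611]
wrist_force: [-0.8, 0.1, 0.9]
opening: 0.005
t 11.15 tcp [0.4819 0.1542 0.056 ] zang -29.94 y [-9.3e-03 -9.0e-04 -1.0e+00] F [-0.8  0.1  0.9] op 0.005
```

View pics/w8.png

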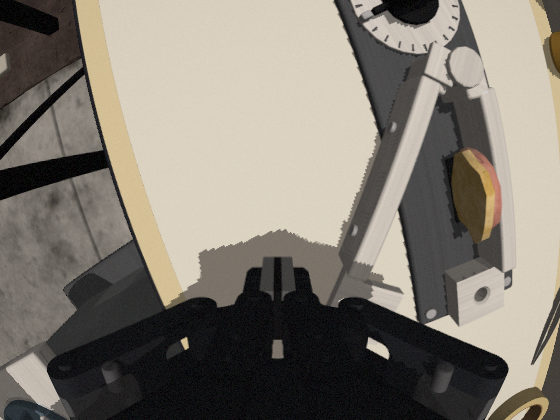

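View pics/s8.png

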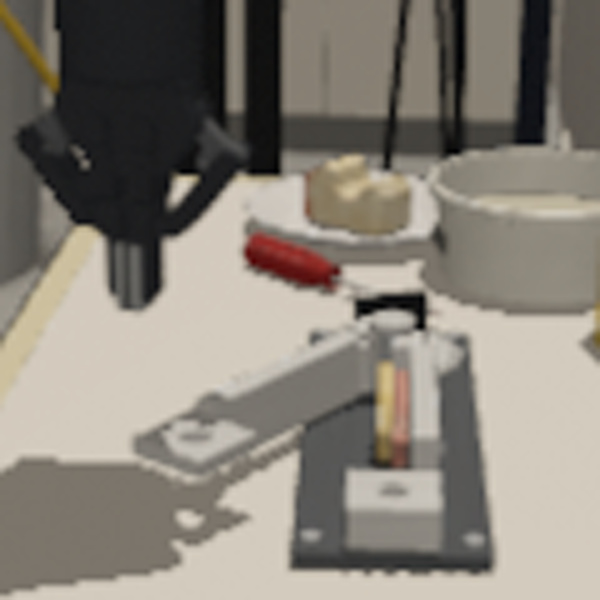

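```bash
python3 -c "
from h import *
st()
o=ctrl.get_obs()['eef_pos']
for z in (.06,.08,.09,.1,.11): print(z,w2px('side',[o[0],o[1]-.008,z]))
h=np.array([.6315,.1965])
for th in (.64,.5,.4,.3,.2,.1,0):
  a=-.208-th; Rm=np.array([[np.cos(a),-np.sin(a)],[np.sin(a),np.cos(a)]])
  print(th,(h+Rm@[-.023,-.135]).round(4),(h+Rm@[-.040,-.135]).round(4),np.degrees(a).round(1))
"
```

```text
t 11.25 tcp [0.4857 0.1546 0.0597] zang -29.93 y [-1.4e-03 -2.0e-04 -1.0e+00] F [ 0.4 -0.5  0. ] op -0.001
0.06 [248.10269077 202.69123664]
0.08 [247.93011893 195.66851332]
0.09 [247.84283997 192.11674029]
0.1 [247.75488878 188.53761136]
0.11 [247.66625757 184.93080925]
0.64 [0.515  0.1244] [0.5038 0.1372] -48.6
0.5 [0.5262 0.1089] [0.5133 0.12  ] -40.6
0.4 [0.5355 0.0988] [0.5216 0.1085] -34.8
0.3 [0.5457 0.0897] [0.5309 0.098 ] -29.1
0.2 [0.5568 0.0817] [0.5412 0.0885] -23.4
0.1 [0.5687 0.0748] [0.5525 0.08  ] -17.6
0 [0.5811 0.0692] [0.5645 0.0727] -11.9
```

```bash
python3 -m pendant '[0,0,-0.03,0,0,0,0,0,0,-0.032,0,0,0,0,0.009,-0.0087,0,0,0,0,0,0.009,-0.0087,0,0,0,0,0,0.0095,-0.0172,0,0,0,0,0,0.0083,-0.0115,0,0,0,0,0,0.0093,-0.0105,0,0,0,0,0,0.0103,-0.0095,0,0,0,6,0,0.0113,-0.0085,0,0,0,6,0,0,0,0,0,0,0,0]'
python3 -c "
from h import *
st()
im,p=snap('side')
cv2.imwrite('pics/s9.png',cv2.resize(im[130:250,220:340],None,fx=5,fy=5,interpolation=cv2.INTER_CUBIC))"
```

```text
time_s: 12.5
eef_pos: [0.5539, 0.079, -0.0019]
eef_rot: [-0.416, 0.415, -0.572, 0.573]
wrist_force: [0.5, 0.7, 0.2]
opening: 0.003
t 12.5 tcp [ 0.5539  0.079  -0.0019] zang -18.04 y [ 9.e-04 -3.e-04 -1.e+00] F [0.5 0.7 0.2] op 0.003
```

View pics/s9.png

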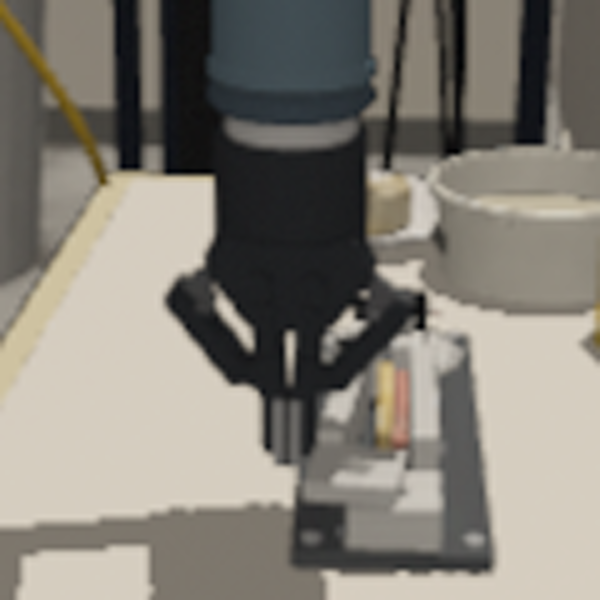

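```bash
python3 -m pendant '[0.006,-0.0036,0,0,0,3,0,0.006,-0.0036,0,0,0,3,0,0.002,-0.0004,0,0,0,0,0,0,0,0,0,0,0,0]';python3 -m pendant '[0.002,-0.0004,0,0,0,0,0,0,0,0,0,0,0,0]'
```

```text
time_s: 13.05
eef_pos: [0.5664, 0.0728, -0.0023]
eef_rot: [0.445, -0.445, 0.55, -0.549]
wrist_force: [-0.5, 0.1, -0.0]
opening: 0.001
time_s: 13.3
eef_pos: [0.5687, 0.0722, -0.0022]
eef_rot: [0.445, -0.445, 0.549, -0.549]
wrist_force: [-1.0, -0.9, -1.0]
opening: 0.0
```

```bash
python3 -m pendant '[0.002,-0.0004,0,0,0,0,0,0,0,0,0,0,0,0]';python3 -m pendant '[0.002,-0.0004,0,0,0,0,0,0,0,0,0,0,0,0]'
python3 -c "
from h import *
st()
im,p=snap('side')
cv2.imwrite('pics/s10.png',cv2.resize(im[150:250,240:340],None,fx=6,fy=6,interpolation=cv2.INTER_CUBIC))"
```

```text
time_s: 13.55
eef_pos: [0.5692, 0.0721, -0.0023]
eef_rot: [0.444, -0.446, 0.55, -0.548]
wrist_force: [-7.5, 1.2, 4.4]
opening: -0.004
time_s: 13.8
eef_pos: [0.5691, 0.0721, -0.0023]
eef_rot: [0.443, -0.447, 0.551, -0.547]
wrist_force: [-14.0, 1.4, 12.2]
opening: -0.0
t 13.8 tcp [ 0.5691  0.0721 -0.0023] zang -11.9 y [-7.8e-03  8.0e-04 -1.0e+00] F [-14.    1.4  12.2] op -0.0
```

View pics/s10.png

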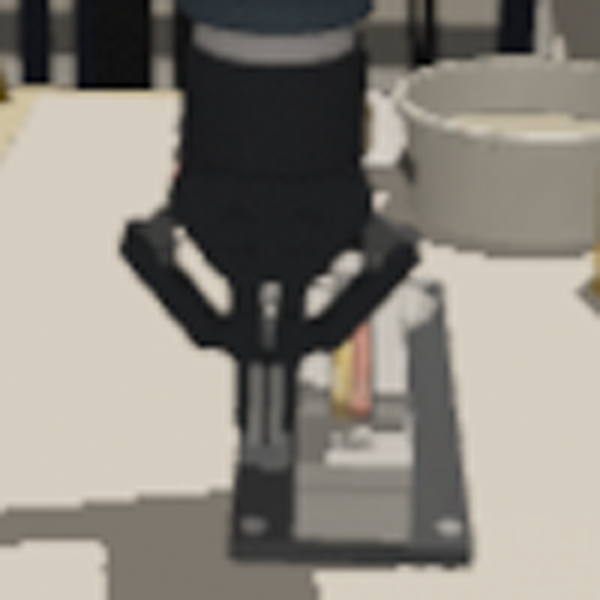

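The front half is against its stop: 14 N and no further movement. I back off, rise and look.

```bash
python3 -m pendant '[-0.02,0.004,0,0,0,0,0,-0.015,0.003,0.02,0,0,0,0.02,0,0,0.05,0,0,0,0.04,0,0,0.05,0,0,0,0.04,0.02,-0.03,0.05,0,0,0,0.04,0.02,-0.03,0.03,0,0,0,0.04,0,0,0,0,0,0,0.04,0,0,0,0,0,0,0.04]'
python3 -c "
from h import *
st()
snap('wrist','w11'); print(ctrl.get_obs()['eef_pos'])"
```

```text
time_s: 14.85
eef_pos: [0.5772, 0.0187, 0.1971]
eef_rot: [0.445, -0.445, 0.55, -0.549]
wrist_force: [-0.5, 0.8, -0.4]
opening: 0.467
t 14.85 tcp [0.5772 0.0187 0.1971] zang -11.95 y [-1.e-03  6.e-04 -1.e+00] F [-0.5  0.8 -0.4] op 0.467
[0.57667222 0.01907238 0.19648449]
```

View pics/w11.png

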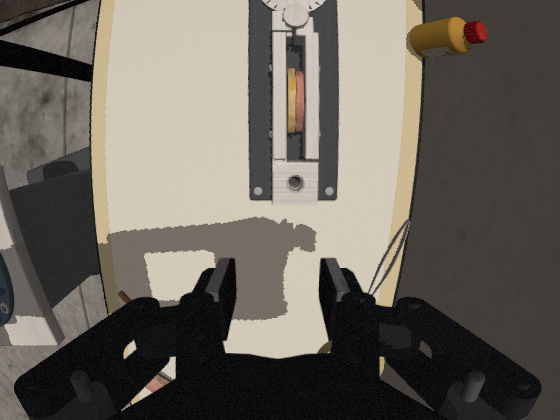

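The clamp is shut and the hole is at about (295,182). Next I get the hole position and look at the pin from this picture's calibration.

```bash
python3 - <<'E'
from h import *
pose=campose("wrist")
im=cv2.imread("pics/w11.png")
cv2.imwrite("pics/w11c.png",cv2.resize(im[155:210,260:340],None,fx=9,fy=9,interpolation=cv2.INTER_CUBIC))
for uv in((295,182),(258,190.5),(329,190.5)): print(px2w("wrist",uv,.046 if uv[0]==295 else .013,pose).round(4))
im=cv2.imread("pics/side0.png")
cv2.imwrite("pics/pin0.png",cv2.resize(im[240:350,170:330],None,fx=4.5,fy=4.5,interpolation=cv2.INTER_CUBIC))
# pin via side+top: grip top z .066+? 
for d in ctrl.silhouettes("pin","side")[:5]: print(d["score"],d["bbox"])
E
```

```text
[0.5985 0.0325 0.046 ]
[0.557  0.0263 0.013 ]
[0.6348 0.0101 0.013 ]
0.85 [246.0, 305.8, 257.7, 338.8]
0.72 [233.3, 274.9, 243.7, 296.1]
0.63 [281.1, 271.6, 292.4, 301.8]
0.48 [237.6, 255.6, 245.2, 272.5]
```

View pics/w11c.png

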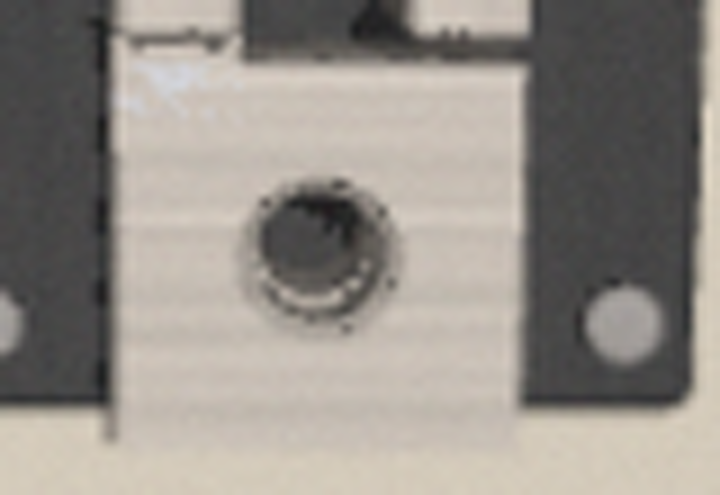

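View pics/pin0.png

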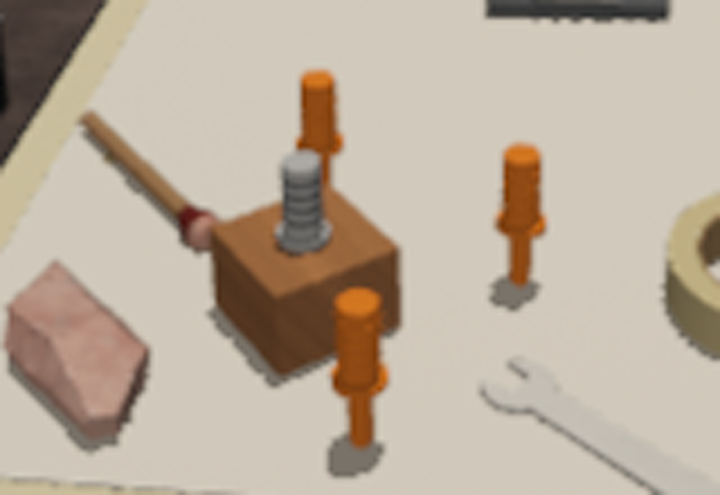

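Four things have the pin's shape in the side view: steel at (238,285), in the wooden stand, and orange ones at (241,263), (286,286) and (252,322). The grey steel one in the wooden stand fits; the enlarged crop confirms it. I move above it.

```bash
python3 -m pendant '[-0.0294,-0.0494,0,0,0,0,0.05,-0.0294,-0.0494,0,0,0,0,0.05,-0.0294,-0.0494,0,0,0,0,0.05,-0.0294,-0.0494,0,0,0,0,0.05,-0.0294,-0.0494,0,0,0,0,0.05,0,0,0,0,0,0,0.05,0,0,0,0,0,0,0.05]'
python3 -c "
from h import *
snap('wrist','w12'); st()
for n in ('pin','pin_stand'):
  for d in ctrl.silhouettes(n,'wrist')[:4]: print(n,round(d['score'],2),d['bbox'])
print('top est',px2w('top',(399.5,259.5),.06), px2w('side',(238.5,277.5),.076), px2w('side',(238.5,285.),.06))
"
```

```text
time_s: 15.82
eef_pos: [0.4306, -0.2276, 0.1971]
eef_rot: [0.445, -0.445, 0.55, -0.549]
wrist_force: [-0.4, -0.2, -0.0]
opening: 0.585
t 15.88 tcp [ 0.431  -0.2272  0.1972] zang -11.86 y [-7.0e-04  1.3e-03 -1.0e+00] F [-0.4 -0.3  0. ] op 0.587
pin 0.96 [264.0, 188.0, 287.0, 210.5]
pin 0.84 [265.3, 109.5, 282.4, 128.1]
pin 0.82 [293.2, 245.5, 316.8, 277.8]
pin 0.71 [347.8, 162.0, 370.5, 182.7]
pin_stand 0.89 [239.7, 157.6, 313.2, 231.9]
pin_stand 0.32 [266.4, 188.7, 284.2, 210.5]
top est [ 0.42815766 -0.2281229   0.06      ] [ 0.43228221 -0.23442722  0.076     ] [ 0.43182328 -0.23363366  0.06      ]
```

View pics/w12.png

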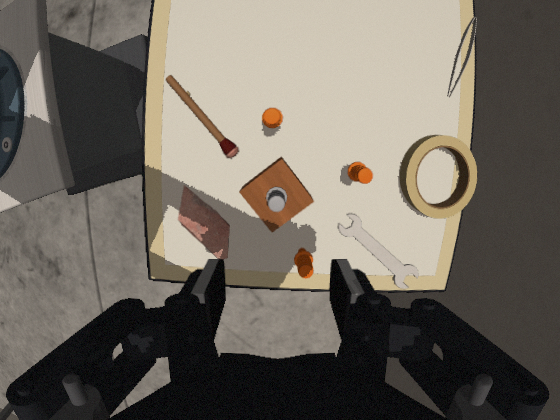

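```bash
python3 - <<'E'
from h import *
im=cv2.imread("pics/w12.png"); pose=campose("wrist")
cv2.imwrite("pics/w12c.png",cv2.resize(im[150:240,230:320],None,fx=7,fy=7,interpolation=cv2.INTER_CUBIC))
c=[px2w("wrist",u,.04,pose) for u in((281,158),(313,200),(273,231),(240,190))]
print(np.mean(c,0).round(4),[np.linalg.norm(c[i]-c[i-1]).round(4) for i in range(4)])
for v in (202,203,204): print(px2w("wrist",(277,v),.076,pose).round(4))
E
```

```text
[ 0.4324 -0.2244  0.04  ] [np.float64(0.0537), np.float64(0.0549), np.float64(0.0537), np.float64(0.0559)]
[ 0.4328 -0.2239  0.076 ]
[ 0.4326 -0.2248  0.076 ]
[ 0.4324 -0.2258  0.076 ]
```

View pics/w12c.png

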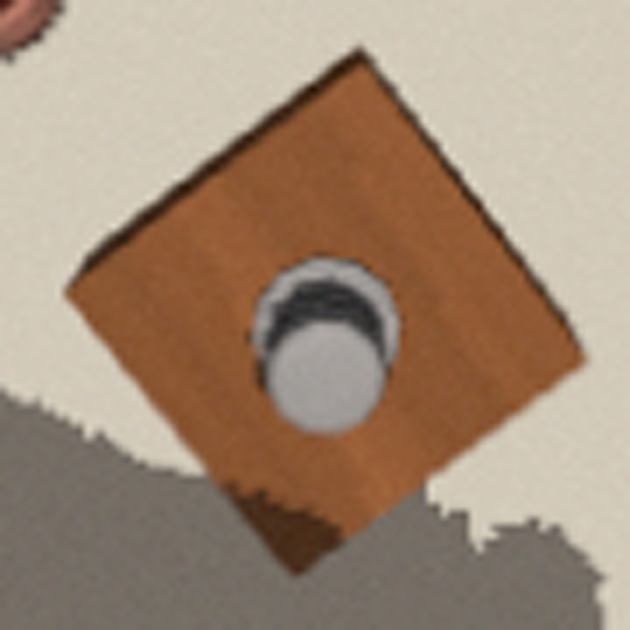

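The pin top is at crop (326,378), which is (0.4324,-0.2255). I descend around it.

```bash
python3 -m pendant '[0.0015,0.0019,-0.045,0,0,0,0.04,0,0,-0.045,0,0,0,0.04,0,0,-0.035,0,0,0,0.04,0,0,-0.025,0,0,0,0.04,0,0,0,0,0,0,0.04]'
python3 -c "
from h import *
st()
snap('wrist','w13')
im,p=snap('side')
cv2.imwrite('pics/s13.png',cv2.resize(im[200:330,170:310],None,fx=5,fy=5,interpolation=cv2.INTER_CUBIC))"
```

```text
time_s: 16.6
eef_pos: [0.4313, -0.2243, 0.0459]
eef_rot: [0.446, -0.446, 0.55, -0.547]
wrist_force: [-0.7, -0.4, 0.3]
opening: 0.465
t 16.6 tcp [ 0.4313 -0.2243  0.0459] zang -11.8 y [-0.0037  0.0033 -1.    ] F [-0.7 -0.4  0.3] op 0.465
```

View pics/w13.png

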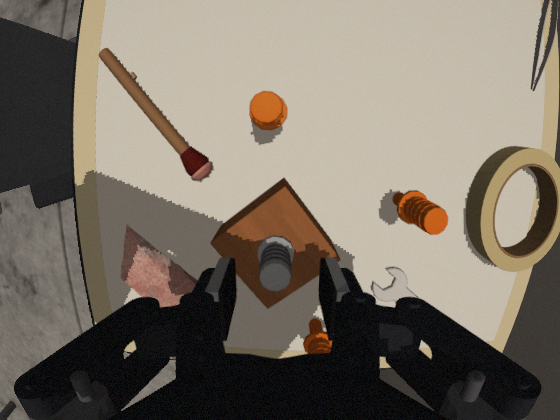

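View pics/s13.png

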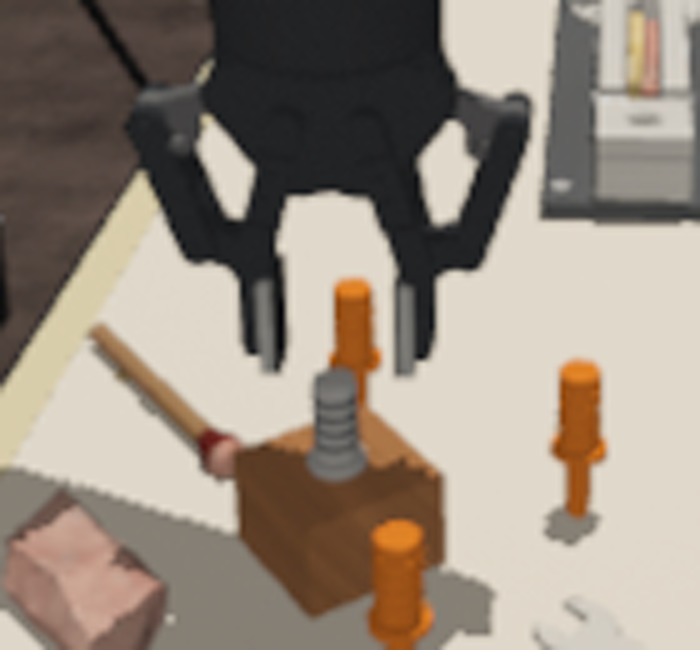

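```bash
python3 -m pendant '[0.0008,-0.0006,-0.015,0,0,0,0.04,0,0,-0.0125,0,0,0,0.04,0,0,0,0,0,0,0.04,0,0,0,0,0,0,0.006,0,0,0,0,0,0,0.006,0,0,0,0,0,0,0.006,0,0,0,0,0,0,0.006]'
python3 -c "
from h import *
st()
im,p=snap('side')
cv2.imwrite('pics/s14.png',cv2.resize(im[200:330,170:310],None,fx=5,fy=5,interpolation=cv2.INTER_CUBIC))"
```

```text
time_s: 17.58
eef_pos: [0.4321, -0.2272, 0.0207]
eef_rot: [0.445, -0.446, 0.55, -0.549]
wrist_force: [-5.7, 0.9, 3.8]
opening: 0.163
t 17.57 tcp [ 0.4321 -0.2272  0.0207] zang -11.91 y [-2.2e-03  5.0e-04 -1.0e+00] F [-5.7  0.9  3.8] op 0.163
```

View pics/s14.png

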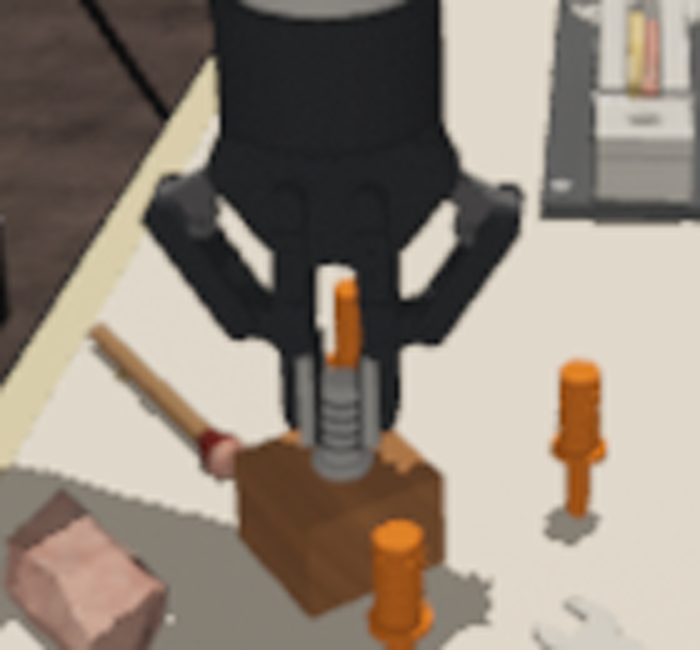

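The pin is gripped at opening 0.163 (14 mm). I lift it.

```bash
python3 -m pendant '[0,0,0.02,0,0,0,0.006,0,0,0.03,0,0,0,0.006,0,0,0.04,0,0,0,0.006,0,0,0.03,0,0,0,0.006,0,0,0,0,0,0,0.006]'
python3 -c "
from h import *
st()
snap('wrist','w15')
im,p=snap('side')
cv2.imwrite('pics/s15.png',cv2.resize(im[160:290,170:310],None,fx=5,fy=5,interpolation=cv2.INTER_CUBIC))"
```

```text
time_s: 18.25
eef_pos: [0.4348, -0.2289, 0.1434]
eef_rot: [-0.446, 0.445, -0.547, 0.551]
wrist_force: [0.4, -0.3, -0.6]
opening: 0.161
t 18.25 tcp [ 0.4348 -0.2289  0.1434] zang -11.92 y [ 0.0048 -0.0042 -1.    ] F [ 0.4 -0.3 -0.6] op 0.161
```

View pics/s15.png

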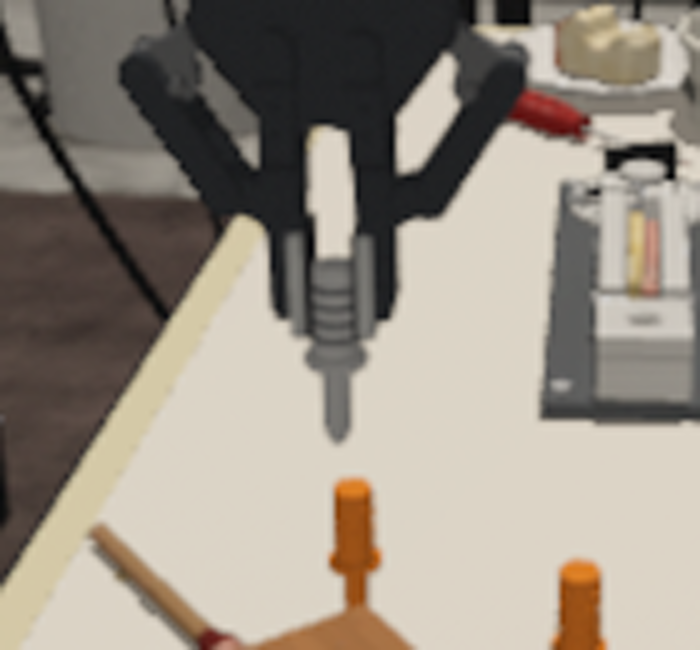

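View pics/w15.png

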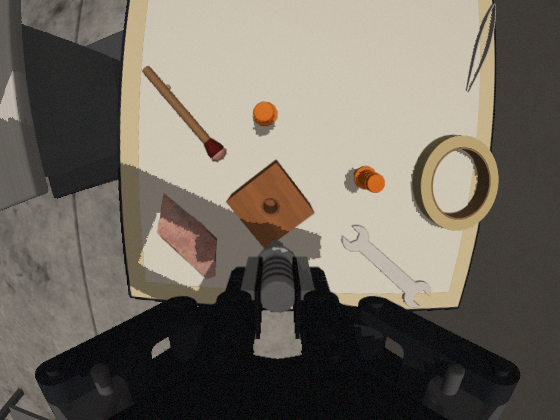

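The pin hangs upright in the fingers. I carry it over the clamp hole.

```bash
python3 -m pendant '[0.033,0.0512,0,0,0,0,0.006,0.033,0.0512,0,0,0,0,0.006,0.033,0.0512,0,0,0,0,0.006,0.033,0.0512,0,0,0,0,0.006,0.033,0.0512,0,0,0,0,0.006,0,0,-0.03,0,0,0,0.006,0,0,-0.025,0,0,0,0.006,0,0,0,0,0,0,0.006,0,0,0,0,0,0,0.006]'
python3 -c "
from h import *
st()
im,_=snap('wrist','w16');print(ctrl.get_obs()['eef_pos'])
cv2.imwrite('pics/w16c.png',cv2.resize(im[180:330,200:360],None,fx=5,fy=5,interpolation=cv2.INTER_CUBIC))
im,p=snap('side')
cv2.imwrite('pics/s16.png',cv2.resize(im[160:260,250:350],None,fx=6,fy=6,interpolation=cv2.INTER_CUBIC))"
```

```text
time_s: 19.48
eef_pos: [0.598, 0.0284, 0.0853]
eef_rot: [0.445, -0.445, 0.549, -0.549]
wrist_force: [0.1, 0.8, -0.6]
opening: 0.161
t 19.48 tcp [0.598  0.0284 0.0853] zang -11.94 y [-6.e-04  1.e-04 -1.e+00] F [ 0.1  0.8 -0.6] op 0.161
[0.59862426 0.02830886 0.08606481]
```

View pics/s16.png

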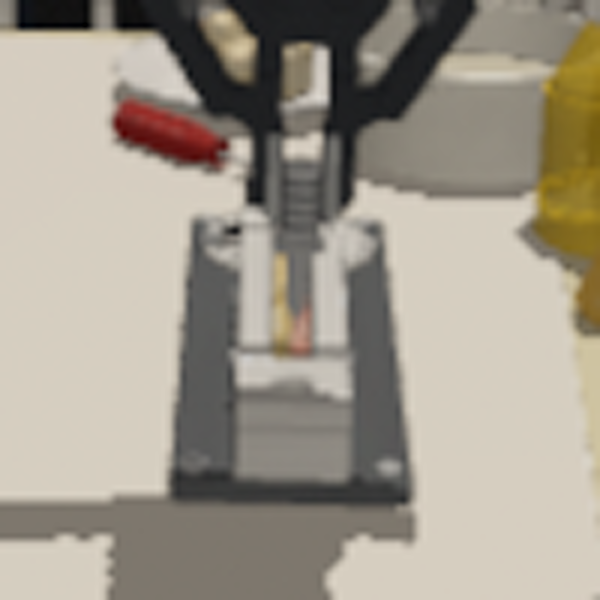

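View pics/w16c.png

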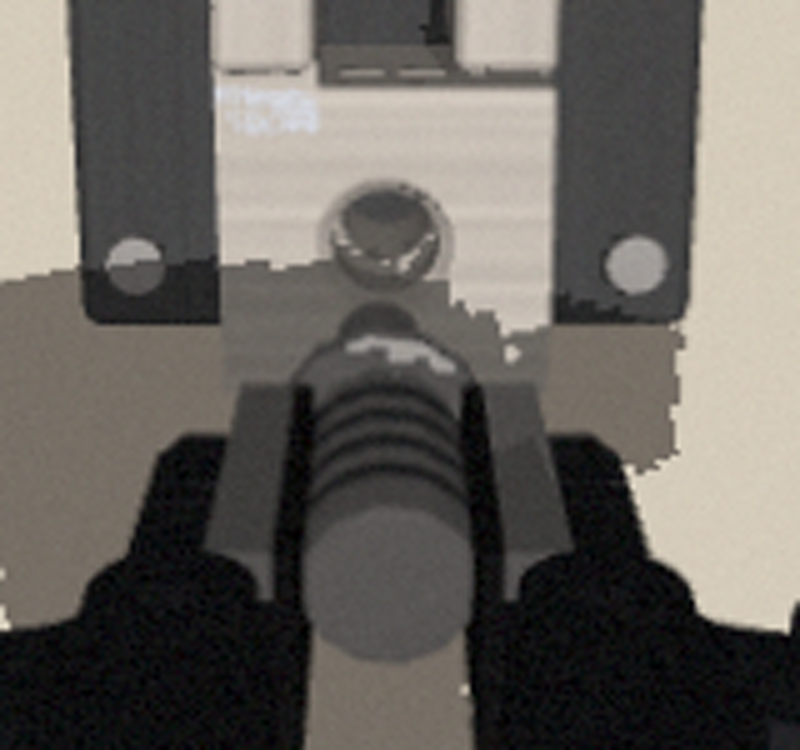

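```bash
python3 - <<'E'
from h import *
from scipy.optimize import least_squares
pose=campose("wrist"); o=ctrl.get_obs()["eef_pos"]; st()
c=lambda x,y:(200+x/5,180+y/5)
hz=o[2]-.0107
hole=px2w("wrist",c(386,235),.046,pose)
print("hole",hole.round(4))
print("head",px2w("wrist",c(390,585),hz+.066,pose).round(4))
# collar front outline top row 325ish
R_=rot(ctrl.get_obs()["eef_rot"]).as_matrix(); tx=R_[:,0]; tz=R_[:,2]
head=px2w("wrist",c(390,585),hz+.066,pose)
for dz in(-.004,0,.004):
  tipc=np.array([*head[:2],hz+dz])
  print("tip axis pred",(w2px("wrist",tipc,pose)-[200,180])*5, "shaft near edge @ tip+6mm",(w2px("wrist",tipc-tx*.005+[0,0,.006],pose)-[200,180])*5,"collar far/near",(w2px("wrist",tipc-tx*.011+[0,0,.034],pose)-[200,180])*5)
d=hole-head; print("hole-head along toolx,toolz mm",(d@tx*1e3).round(2),(d@tz*1e3).round(2), "tx",tx.round(3))
E
python3 - <<'E'
import cv2,numpy as np
im=cv2.imread("pics/w16.png")[205:265,250:310]
cv2.imwrite("pics/w16d.png",np.clip(cv2.resize(im,None,fx=10,fy=10,interpolation=cv2.INTER_CUBIC).astype(float)*1.8,0,255).astype(np.uint8))
E
```

```text
t 19.57 tcp [0.5989 0.0283 0.0865] zang -11.95 y [ 1.7e-03 -2.0e-04 -1.0e+00] F [-0.5 -0.8  0.5] op 0.163
hole [0.6006 0.0314 0.046 ]
head [0.6004 0.0301 0.1418]
tip axis pred [387.16613039 305.92027096] shaft near edge @ tip+6mm [387.33400807 282.54996517] collar far/near [388.29271107 313.67735184]
tip axis pred [387.27745354 316.87640589] shaft near edge @ tip+6mm [387.4531305  293.46114376] collar far/near [388.45587237 327.27470373]
tip axis pred [387.39315938 328.26447463] shaft near edge @ tip+6mm [387.57714392 304.82186858] collar far/near [388.62687387 341.52969998]
hole-head along toolx,toolz mm -1.32 -0.24 tx [-0.207 -0.978 -0.   ]
```

View pics/w16d.png

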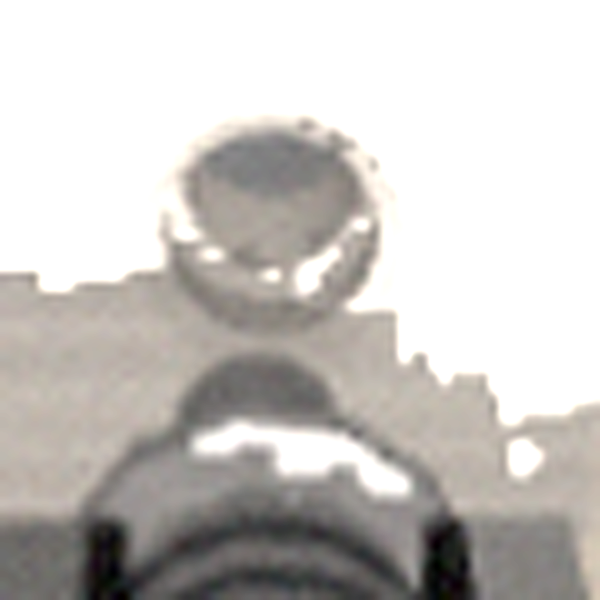

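```bash
python3 -m pendant '[0.0013,0.0025,0,0,0,0,0.006,0,0,-0.011,0,0,0,0.006,0,0,-0.01,0,0,0,0.006,0,0,0,0,0,0,0.006,0,0,0,0,0,0,0.006]'
python3 -c "
from h import *
st()
im,_=snap('wrist','w17');print(ctrl.get_obs()['eef_pos'])
cv2.imwrite('pics/w17c.png',np.clip(cv2.resize(im[190:310,220:340],None,fx=5,fy=5,interpolation=cv2.INTER_CUBIC).astype(float)*1.6,0,255).astype(np.uint8))
im,p=snap('side')
cv2.imwrite('pics/s17.png',cv2.resize(im[170:250,260:340],None,fx=7,fy=7,interpolation=cv2.INTER_CUBIC))"
```

```text
time_s: 20.2
eef_pos: [0.5993, 0.0312, 0.0642]
eef_rot: [0.445, -0.445, 0.549, -0.549]
wrist_force: [0.5, 0.2, -0.9]
opening: 0.163
t 20.2 tcp [0.5993 0.0312 0.0642] zang -11.92 y [-3.e-04  1.e-04 -1.e+00] F [ 0.5  0.2 -0.9] op 0.163
[0.59954278 0.03108345 0.06444016]
```

View pics/w17c.png

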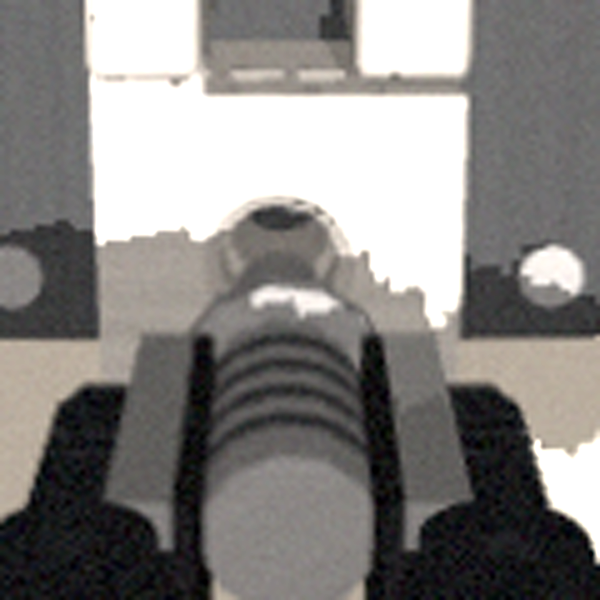

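View pics/s17.png

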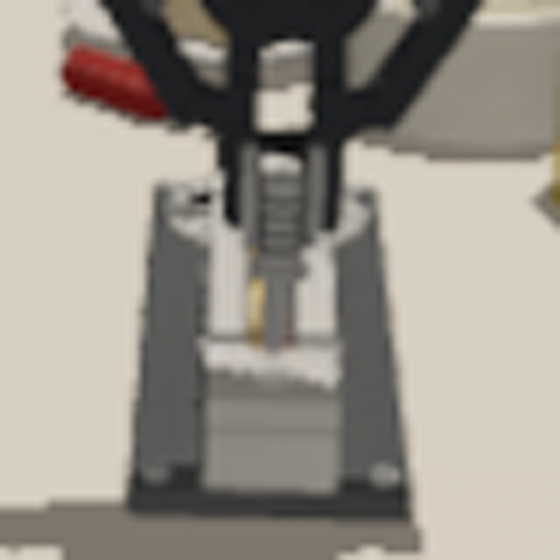

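```bash
python3 - <<'E'
from h import *
pose=campose("wrist"); o=ctrl.get_obs()["eef_pos"]; st()
R_=rot(ctrl.get_obs()["eef_rot"]).as_matrix(); tx=R_[:,0]; tz=R_[:,2]
c=lambda x,y:(220+x/5,190+y/5)
p=lambda P:((w2px("wrist",P,pose)-[220,190])*5).round(0)
# hole: ring near edge(top row 195)
e=px2w("wrist",c(281,196),.046,pose); hole=e+tx*.0080  # ring incl chamfer ~? 
L=px2w("wrist",c(218,250),.046,pose);Rr=px2w("wrist",c(345,250),.046,pose); print("ring width",np.linalg.norm(L-Rr))
hole=e+tx*np.linalg.norm(L-Rr)/2; print("hole",hole.round(4),p(hole))
print("side tip px of (hole at z)",[(z,w2px("side",[*hole[:2],z]).round(1)) for z in(.046,.05,.055,.06)])
# shaft near edge row 250 : for tip z candidates
for tz_ in (.046,.050,.054,.058):
  q=px2w("wrist",c(279,250),tz_+.006,pose)+tx*.005
  head=px2w("wrist",c(289,525),tz_+.066,pose)
  print(tz_,"tip-hole tx,tz mm",((q-hole)@tx*1e3).round(2),((q-hole)@tz*1e3).round(2)," head-tip tx",((head-q)@tx*1e3).round(2),((head-q)@tz*1e3).round(2),"sidepx",w2px("side",[*q[:2],tz_]).round(1))
E
```

```text
t 20.3 tcp [0.5997 0.0311 0.0647] zang -11.92 y [ 5.e-04 -1.e-04 -1.e+00] F [-0.7  0.1 -0. ] op 0.162
ring width 0.015827868251291132
hole [0.6001 0.0317 0.046 ] [281. 257.]
side tip px of (hole at z) [(0.046, array([299.4, 222.9])), (0.05, array([299.4, 221.4])), (0.055, array([299.5, 219.5])), (0.06, array([299.5, 217.7]))]
0.046 tip-hole tx,tz mm 2.06 -0.24  head-tip tx -0.14 1.05 sidepx [299.3 223.2]
0.05 tip-hole tx,tz mm 0.69 -0.22  head-tip tx -0.95 1.02 sidepx [299.3 221.5]
0.054 tip-hole tx,tz mm -0.69 -0.21  head-tip tx -1.76 1.0 sidepx [299.4 219.8]
0.058 tip-hole tx,tz mm -2.06 -0.19  head-tip tx -2.57 0.97 sidepx [299.4 218.1]
```

```bash
python3 -m pendant '[0,-0.0006,-0.006,0,0,0,0.006,0,0,-0.006,0,0,0,0.006,0,0,-0.003,0,0,0,0.006,0,0,0,0,0,0,0.006]'
python3 -c "
from h import *
st()
im,_=snap('wrist','w18');st()
cv2.imwrite('pics/w18c.png',np.clip(cv2.resize(im[190:310,220:340],None,fx=5,fy=5,interpolation=cv2.INTER_CUBIC).astype(float)*1.6,0,255).astype(np.uint8))"
```

```text
time_s: 20.8
eef_pos: [0.599, 0.0306, 0.0489]
eef_rot: [0.445, -0.446, 0.549, -0.549]
wrist_force: [0.0, 0.1, -1.2]
opening: 0.165
t 20.8 tcp [0.599  0.0306 0.0489] zang -11.92 y [-1.e-03  1.e-04 -1.e+00] F [ 0.   0.1 -1.2] op 0.165
t 20.85 tcp [0.5993 0.0306 0.0492] zang -11.92 y [-4.e-04  1.e-04 -1.e+00] F [ 0.5  0.4 -0.8] op 0.164
```

View pics/w18c.png

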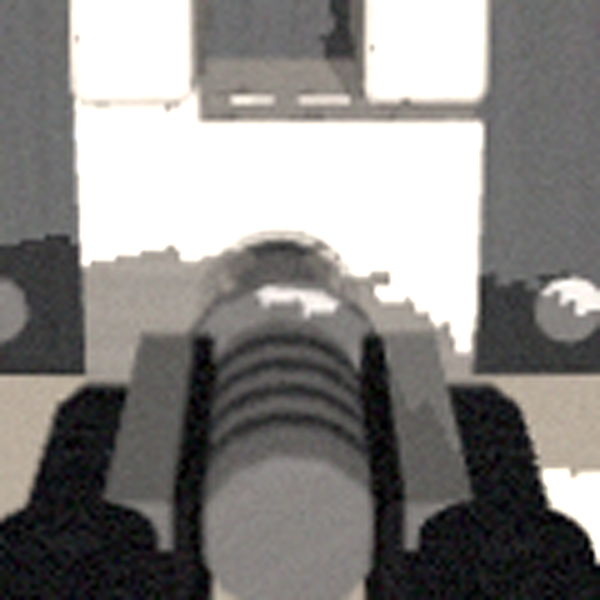

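Tip is in the front hole at z ≈ 0.038 with no contact force. I go on down.

```bash
python3 -m pendant '[0,0,-0.004,0,0,0,0.006,0,0,-0.004,0,0,0,0.006,0,0,0,0,0,0,0.006]'; python3 -m pendant '[0,0,-0.004,0,0,0,0.006,0,0,0,0,0,0,0.006]'
```

```text
time_s: 21.22
eef_pos: [0.599, 0.0306, 0.0409]
eef_rot: [0.445, -0.446, 0.549, -0.549]
wrist_force: [0.7, -0.3, -0.1]
opening: 0.168
time_s: 21.48
eef_pos: [0.5991, 0.0306, 0.037]
eef_rot: [0.445, -0.446, 0.549, -0.549]
wrist_force: [-0.3, 1.0, -0.5]
opening: 0.163
```

```bash
python3 -m pendant '[0,0,-0.003,0,0,0,0.006,0,0,-0.003,0,0,0,0.006,0,0,0,0,0,0,0.006]'; python3 -m pendant '[0,0,-0.003,0,0,0,0.006,0,0,0,0,0,0,0.006]'
```

```text
time_s: 21.85
eef_pos: [0.5991, 0.0306, 0.031]
eef_rot: [0.445, -0.446, 0.549, -0.549]
wrist_force: [0.2, -0.5, -1.2]
opening: 0.162
time_s: 22.1
eef_pos: [0.5992, 0.0305, 0.0281]
eef_rot: [0.445, -0.445, 0.549, -0.549]
wrist_force: [-0.3, -0.1, -0.5]
opening: 0.163
```

```bash
python3 -c "
from h import *
st()
im,p=snap('side')
cv2.imwrite('pics/s19.png',cv2.resize(im[170:250,260:340],None,fx=7,fy=7,interpolation=cv2.INTER_CUBIC))"
```

```text
t 22.1 tcp [0.5992 0.0305 0.0281] zang -11.93 y [-5.e-04  1.e-04 -1.e+00] F [-0.3 -0.1 -0.5] op 0.163
```

View pics/s19.png

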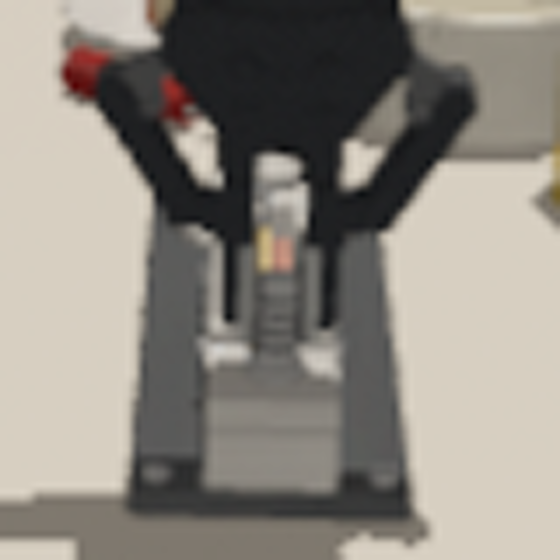

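```bash
python3 -m pendant '[0,0,-0.0015,0,0,0,0.006,0,0,0,0,0,0,0.006]'; python3 -m pendant '[0,0,-0.0015,0,0,0,0.006,0,0,0,0,0,0,0.006]';python3 -m pendant '[0,0,-0.0015,0,0,0,0.006,0,0,0,0,0,0,0.006]'
```

```text
time_s: 22.4
eef_pos: [0.5995, 0.0305, 0.0269]
eef_rot: [-0.445, 0.445, -0.549, 0.549]
wrist_force: [-1.2, -0.7, -0.3]
opening: 0.164
time_s: 22.65
eef_pos: [0.5996, 0.0305, 0.0266]
eef_rot: [-0.445, 0.445, -0.549, 0.549]
wrist_force: [-4.3, -0.1, 8.1]
opening: 0.162
time_s: 22.9
eef_pos: [0.5997, 0.0305, 0.0264]
eef_rot: [-0.445, 0.445, -0.549, 0.549]
wrist_force: [-8.5, 0.8, 17.7]
opening: 0.158
```

The collar is seated: 18 N upward at TCP z 0.0265, where I expected it. I release and rise.

```bash
python3 -m pendant '[0,0,0,0,0,0,0.045,0,0,0,0,0,0,0.045,0,0,0,0,0,0,0.045,0,0,0.03,0,0,0,0.045,0,0,0.04,0,0,0,0.06,0,0,0.04,0,0,0,0.075,0,0,0,0,0,0,0.075,0,0,0,0,0,0,0.075]'
python3 -c "
from h import *
st()
im,_=snap('wrist','w20');print(ctrl.get_obs()['eef_pos'])
im,p=snap('side')
cv2.imwrite('pics/s20.png',cv2.resize(im[170:250,260:340],None,fx=7,fy=7,interpolation=cv2.INTER_CUBIC))"
```

```text
time_s: 23.9
eef_pos: [0.5989, 0.0306, 0.1332]
eef_rot: [0.445, -0.446, 0.549, -0.549]
wrist_force: [-1.2, 0.3, -0.3]
opening: 0.877
t 23.9 tcp [0.5989 0.0306 0.1332] zang -11.92 y [-9.e-04  1.e-04 -1.e+00] F [-1.2  0.3 -0.3] op 0.877
[0.5983971  0.03065584 0.13241167]
```

View pics/w20.png

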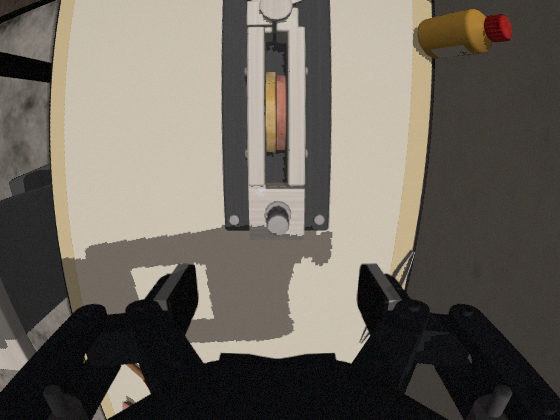

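View pics/s20.png

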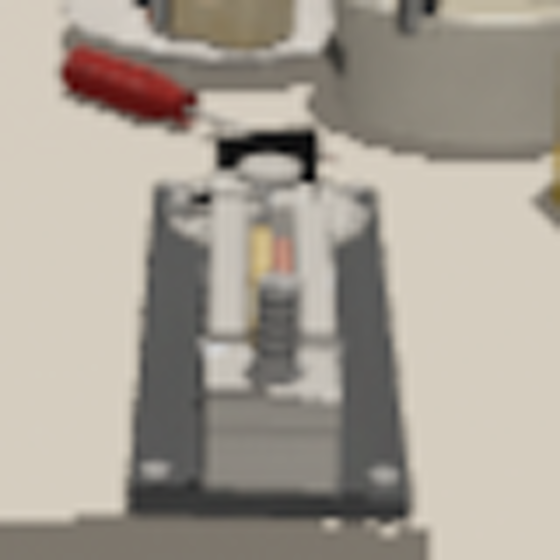

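The pin stands home with its collar on the front lug at wrist (277,220), and the clamp is shut. I move over the pinch point and descend with open fingers.

```bash
python3 -m pendant '[0.0088,0.0416,0,0,0,0,0.075,0.0088,0.0416,0,0,0,0,0.075,0,0,-0.03,0,0,0,0.075,0,0,-0.03,0,0,0,0.075,0,0,-0.02,0,0,0,0.075,0,0,0,0,0,0,0.075]'
python3 -c "
from h import *
st()
im,_=snap('wrist','w21')
im,p=snap('side')
cv2.imwrite('pics/s21.png',cv2.resize(im[130:250,240:360],None,fx=5,fy=5,interpolation=cv2.INTER_CUBIC))"
```

```text
time_s: 24.75
eef_pos: [0.615, 0.1136, 0.0512]
eef_rot: [0.444, -0.447, 0.55, -0.548]
wrist_force: [-0.0, 0.3, 0.5]
opening: 0.879
t 24.75 tcp [0.615  0.1136 0.0512] zang -11.94 y [-0.0051  0.     -1.    ] F [-0.   0.3  0.5] op 0.879
```

View pics/w21.png

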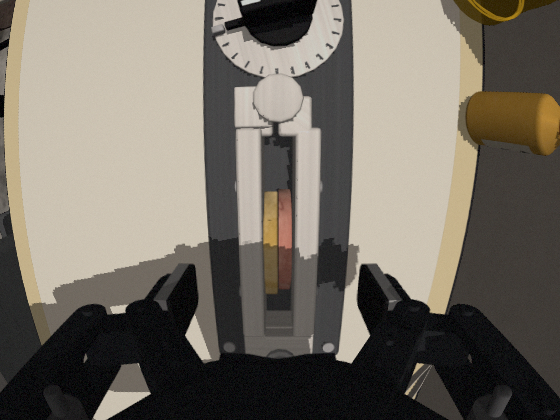

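View pics/s21.png

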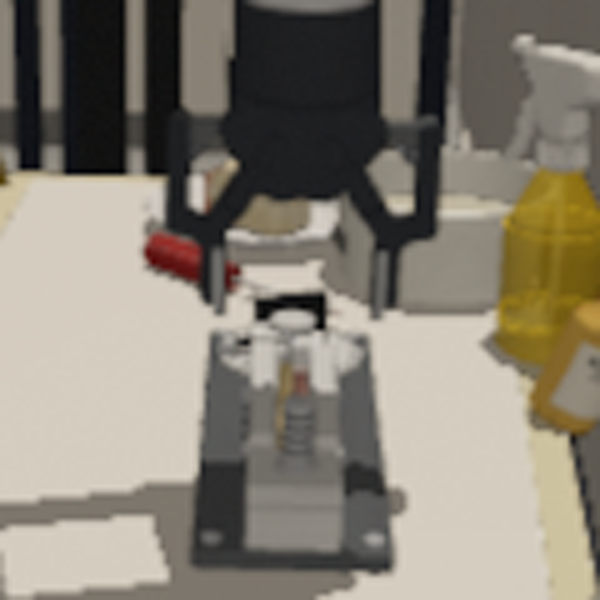

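```bash
python3 -m pendant '[0,0,-0.025,0,0,0,0.07,0,0,-0.02,0,0,0,0.07,0,0,-0.012,0,0,0,0.068,0,0,0,0,0,0,0.068,0,0,0,0,0,0,0.068]'
python3 -c "
from h import *
st()
im,p=snap('side')
cv2.imwrite('pics/s22.png',cv2.resize(im[130:250,240:360],None,fx=5,fy=5,interpolation=cv2.INTER_CUBIC))"
```

```text
time_s: 25.48
eef_pos: [0.6177, 0.1138, -0.0024]
eef_rot: [-0.446, 0.445, -0.549, 0.549]
wrist_force: [-0.7, 0.7, -0.2]
opening: 0.799
t 25.48 tcp [ 0.6177  0.1138 -0.0024] zang -11.92 y [ 0.0011 -0.     -1.    ] F [-0.7  0.7 -0.2] op 0.799
```

View pics/s22.png

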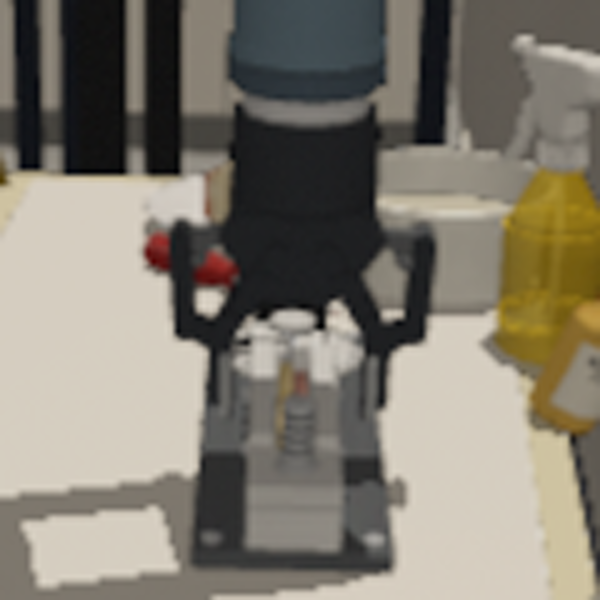

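```bash
python3 -m pendant '[0,0,-0.005,0,0,0,0.068,0,0,-0.003,0,0,0,0.068,0,0,0,0,0,0,0.04,0,0,0,0,0,0,0.03,0,0,0,0,0,0,0.02,0,0,0,0,0,0,0.02,0,0,0,0,0,0,0.02]'
python3 -c "
from h import *
st()
snap('wrist','w23')
im,p=snap('side')
cv2.imwrite('pics/s23.png',cv2.resize(im[130:250,240:360],None,fx=5,fy=5,interpolation=cv2.INTER_CUBIC))"
```

```text
time_s: 26.4
eef_pos: [0.6154, 0.114, -0.0111]
eef_rot: [0.445, -0.446, 0.55, -0.548]
wrist_force: [-5.5, 0.9, 5.8]
opening: 0.526
t 26.4 tcp [ 0.6154  0.114  -0.0111] zang -11.9 y [-3.6e-03  1.0e-04 -1.0e+00] F [-5.5  0.9  5.8] op 0.526
```

View pics/s23.png

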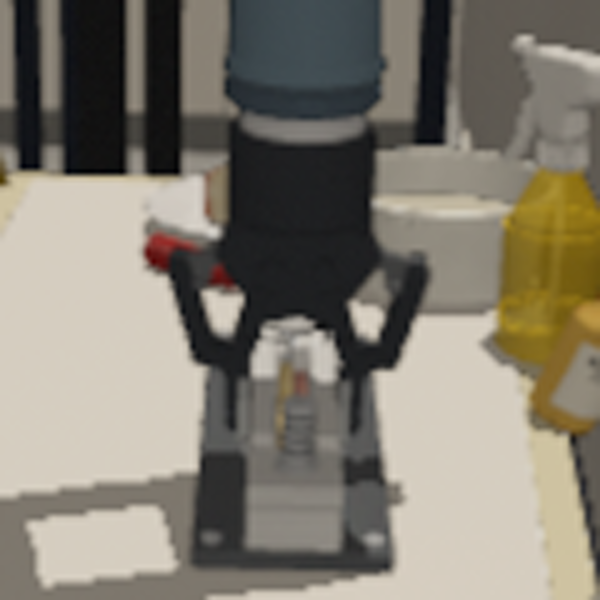

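View pics/w23.png

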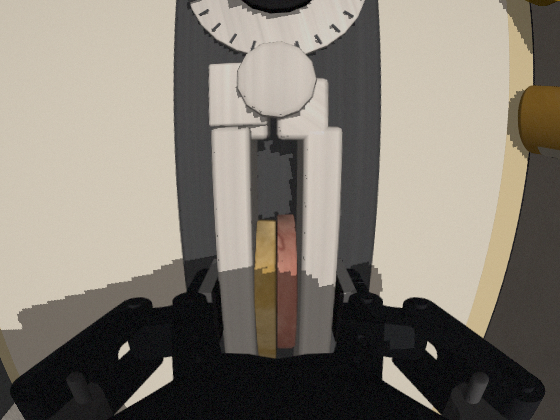

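The fingers stopped on the bars at 45 mm, so the pinch holds. I hold briefly and check once more.

```bash
python3 -m pendant '[0,0,0,0,0,0,0.01,0,0,0,0,0,0,0.01,0,0,0,0,0,0,0.01,0,0,0,0,0,0,0.01]'
python3 -c "
from h import *
im,p=snap('top')
a=cv2.resize(im[120:340,170:450],None,fx=2.8,fy=2.7,interpolation=cv2.INTER_CUBIC); cv2.imwrite('pics/t24.png',a)
im=cv2.imread('pics/w21.png'); cv2.imwrite('pics/w21d.png',cv2.resize(im[0:90,190:370],None,fx=4,fy=4,interpolation=cv2.INTER_CUBIC)); st()"
```

```text
time_s: 27.0
eef_pos: [0.6154, 0.114, -0.0111]
eef_rot: [0.445, -0.446, 0.55, -0.548]
wrist_force: [-4.7, -0.6, 5.2]
opening: 0.526
t 27.05 tcp [ 0.6153  0.114  -0.0111] zang -11.9 y [-3.6e-03  2.0e-04 -1.0e+00] F [-5.1  0.4  5.6] op 0.527
```

View pics/t24.png

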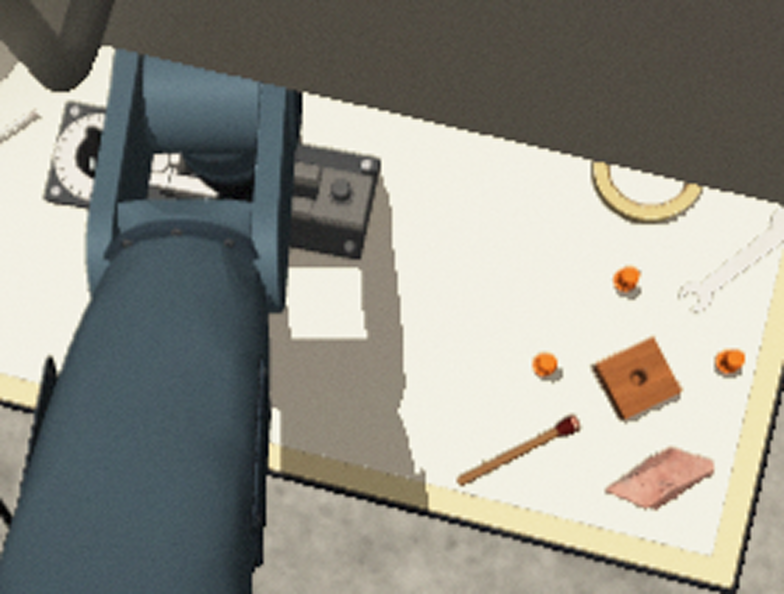

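View pics/w21d.png

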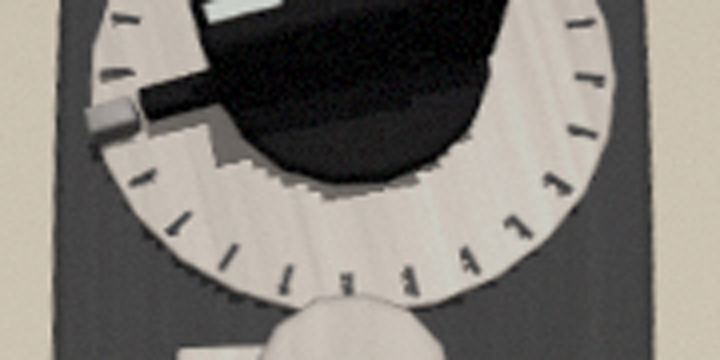

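The pointer meets the tab, the pin is home, the stand is empty, and the look-alikes and bystanders are untouched. I hand in.

```bash
python3 -c "
from h import *
print(ctrl.hand_in()); st()"
```

```text
the job is handed in; nothing more can be done
None
the job is handed in; nothing more can be done
```

The job is handed in at about 27 s of the 72 s allowed. The clamp is set up in the order asked, and the fingers were pinching the shut halves when I handed in.

- **Dial:** I turned it about 46° counter-clockwise. The wrist pictures show the pointer tip lined up with the raised tab to within about a pixel, and a later view still showed this.
- **Front half:** I swung it shut until it stopped moving under a 14 N push. The later picture shows the two bars parallel and the holes aligned.
- **Pin:** I took the steel pin from the wooden stand, leaving the three orange look-alikes alone. It slid through both holes without force until the collar met the lug at 18 N, at the expected height.
- **Pinch:** The fingers stopped on the bars at 45 mm (nominally 46 mm) and held steady for the last half second. The residual wrist force was about 7 N.
- **Other things:** In the last top view the look-alikes and the bystanders in sight stood where they were. The arm hid part of the clamp in that picture.

**Failed or disagreed:** the first attempt to grip the dial closed above its bar. The fingertips sit about 33 mm behind the reported TCP, which both the side and wrist cameras confirmed. I used that measured offset for every later move.

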